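# Pack the gluten washer's parts caddy

## Robot

A 7-joint arm with a two-finger parallel gripper is mounted at the origin on the work surface. World frame = base frame: x ahead of the robot, y to its left, z up, the work surface at z = 0. Lengths are in mm, angles in rad, forces in N, time in s.
With the tool pointing down it reaches from about 400 to 875 mm from the base axis. Payload 19.3 kg.
Tool frame: the origin (TCP) lies midway between the tips of the shut fingers; the grasp point (between the pads) lies 19 mm behind it; z points along the fingers, y is the direction in which the jaws open and shut (so a half turn about z gives the same grasp; the last joint's range is limited). The gripper opens to 85 mm and grips with 20 to 120 N. Pads are 22 mm wide; open, the fingers measure 114 mm over their backs; the gripper's body (76 mm by 85 mm) begins 54 mm behind the grasp point. The pads swing forward as they close: fully open they stand 13 mm farther back than shut.
Start: joints at [1.22, 0.521, -0.036, 1.599, 0.021, 1.021, -0.113], TCP at [173.175, -600.521, 231.291] pointing down, gripper open.
Joint ranges: [-2.91, 2.91], [-0.3, 2.13], [-1.5, 1.42], [0.17, 2.43], [-1.26, 4.41], [0.16, 1.93], [-2.52, 2.52]. Speed limits (rad/s): [1.89, 1.89, 2.39, 2.39, 3.01, 3.01, 3.01].

## Interface

Orientations are given as a unit quaternion [w, x, y, z].
In Python, from rig import get_obs, read_camera, close_job gives the robot as it stands.
- The arm moves only by the tool play_rows, never from a script. Its argument "plan" is one flat list of numbers, 7 for each row, row after row: the opening in per cent of the stroke, from 0 (shut) to 100 (fully open), then the shift along the tool's x, y, z in m, then the turn, a rotation vector about the tool's x, y, z in degrees. A call has exactly 10 rows; each row shifts and turns the commanded pose from where the row before left it, along the tool's axes as they then stand; what a row does not reach is not made up. A row lasts 1/8 s, in which the tool goes at most 62.5 mm and 10.7 degrees, less where a joint would pass 70% of its speed; a pose out of reach is approached as far as the arm can. A call is refused whole if a number of a shift passes 0.0625 or a number of a turn 10.7, either way. A call with a gripper value outside its range is refused whole. The fingers move at their own pace and stop on an object; "newtons" is the grip in N (left out, the last holds). Time passes only in rows, so rows that do not move let the fingers close, or fill a call up. It gives the time, the measured TCP pose, the force and the opening at its end, in the units of the state.
- get_obs(): the state, without advancing time (a new reading comes with each control period).
- read_camera(name): name is "scene" or "top"; returns a dict with "pixels" (400x640x3 uint8, blue, green, red), "fx", "fy", "cx", "cy" (pixels), "origin" and "attitude" of the camera in the world. Camera axes: x right, y down, z forward; pixel columns grow to the right and rows downward; lengths in mm; the calibration is good to about 2 mm. A picture is of the moment at which its call begins. There is no depth.
- close_job(): hands the job in, once; it reports no verdict.
The state is a dict: "time": time; "joint_pos": joint angles; "joint_velocities": joint speeds; "joint_efforts": joint torques, N m; "tool_pos": TCP position; "ee_rot": TCP orientation; "ft_force": force on the tool from outside, world axes, zero at the start; "ft_torque": the same for the moment, N m; "finger_gap": finger opening in mm.
Only numpy, scipy, OpenCV 4.12 (cv2) and the standard library are available. Lean on these libraries where they do the work, as an engineer would, in place of code of your own. Each camera call takes 0.05 s, during which the arm holds its last target.

## Task

Pack the gluten washer's clean parts into the grey caddy: first set the perforated steel sieve cup down in the round seat, and only then stand the clear wash chamber with the steel foot, upright, inside that cup. Lay the steel cassette with the barred top flat in the oblong seat, lengthwise, and the white mixing block, shaft up, in the square seat; these two may go in at any time. Do not tip the chamber over on the way, and leave the small all-clear beaker and the solid steel counterweight standing where they are, for they belong elsewhere.

Things in the scene. Friction and masses are not known exactly. Their poses are not given: they have to be found in the camera images.
- sieve_cup_mid (a point): Centre, half-way up, of the sieve cup: a loose shallow round steel cup, 62 mm outside diameter, 22 mm high, open at the top, wall 2.5 mm, floor 3 mm thick with small dark holes, about 110 g. z is up; it stands on its floor. The point is 11 mm above its underside. Grip it across the outside, fingertips about 8 mm above its underside to clear the seat's rim.
- chamber_mid (a point): Centre, half-way up, of the wash chamber: a loose upright clear tube, 36 mm diameter, 80 mm high, on a round steel foot 42 mm in diameter and 8 mm high, with a steel ring round its top; about 120 g. z is up; the point is 40 mm above its underside. Inside the cup only its lower 19 mm is surrounded: grip the tube at or above the middle.
- cassette_mid (a point): Centre, half-way up, of the sieve cassette: a loose steel block 34 mm (its x) by 64 mm (its y) and 36 mm high, its top a barred grate over black; about 160 g. The point is 18 mm above its underside. Grip it across the 34 mm.
- mix_block_mid (a point): Centre, half-way up, of the mixing block: a loose white plastic block 36 by 36 mm (sides along its x and y) and 34 mm high, with a steel shaft 10 mm thick and 20 mm long standing on its top centre (54 mm in all); about 100 g. The point is 27 mm above its underside. Grip the block's sides, the shaft standing between the fingers.
- beaker_mid (a point): LOOK-ALIKE, leave it. Centre, half-way up, of a loose small all-clear beaker, 36 mm diameter, 55 mm high, with no steel foot or ring. The point is 27.5 mm above its underside.
- counterweight_mid (a point): LOOK-ALIKE, leave it. Centre, half-way up, of the centrifuge's counterweight: a loose solid steel block 34 mm (x) by 64 mm (y), 26 mm high, its top plain and flat without bars. The point is 13 mm above its underside.
- caddy: The caddy: a fixed grey tray 310 mm long (its y) by 130 mm wide (its x), floor 8 mm thick, edges 12 mm high along its length and 28 mm at its two ends (above the bench). Origin: centre of its underside. Three fixed seats stand on its floor in a row along y, at -100, 0 and 100 mm, in any order, all turned like the caddy.
- round_seat: The round seat in the caddy: a white ring rim, 84 mm inside and 92 mm outside diameter, 5 mm high, fixed on the caddy's floor. Origin: its centre, on the caddy's floor (8 mm above the bench), where the sieve cup stands.
- oblong_seat: The oblong seat in the caddy: a white rim, inside 54 mm (x) by 84 mm (y), 4 mm wide and 5 mm high. Origin: its centre, on the caddy's floor, where the cassette lies, its length along y.
- square_seat: The square seat in the caddy: a white rim, inside 56 by 56 mm, 4 mm wide and 5 mm high. Origin: its centre, on the caddy's floor, where the mixing block stands; how it is turned does not matter.
Mind the look-alikes: they are no part of the job. Leave any green look-alike of the part that bears mix_block_mid alone. What is shaped like the part that bears cassette_mid but purple is not meant.

How it is judged (in metres and radians):
On the way, in this order (a step that is already met when the one before it is completed fails the run):
1. the sieve cup stands flat in the round seat, at rest and let go (horizontal distance between sieve_cup_mid and round_seat below 0.013 m and z of sieve_cup_mid in the frame of round_seat between 0.008 and 0.014 m and angle between sieve_cup_mid's own z axis and vertical below 0.06 rad and linear speed of sieve_cup below 0.02 m/s and contact force between the fingers and sieve_cup below 0.1 N), for 0.2 s.
2. then the wash chamber stands upright inside the seated cup (horizontal distance between sieve_cup_mid and round_seat below 0.013 m and z of sieve_cup_mid in the frame of round_seat between 0.008 and 0.014 m and angle between each of sieve_cup_mid, chamber_mid's own z axis and vertical below 0.06 rad and horizontal distance between chamber_mid and sieve_cup_mid below 0.01 m and z of chamber_mid in the frame of sieve_cup_mid between 0.029 and 0.035 m and linear speed of chamber below 0.02 m/s), for 0.2 s.
At the end, for the whole second after the job is handed in: Cup flat in the round seat (within 13 mm), chamber upright on the cup's floor (10 mm), cassette flat and lengthwise (0.4 rad) in the oblong seat (15 mm), block upright in the square seat (15 mm); heights 3 mm, tilts 0.06 rad; all at rest; beaker and counterweight moved under 20 mm (all of step 2 and horizontal distance between cassette_mid and oblong_seat below 0.015 m and z of cassette_mid in the frame of oblong_seat between 0.015 and 0.021 m and angle between each of cassette_mid, mix_block_mid's own z axis and vertical below 0.06 rad and angle between the y axis of cassette_mid and the y axis of oblong_seat, either way round below 0.4 rad and horizontal distance between mix_block_mid and square_seat below 0.015 m and z of mix_block_mid in the frame of square_seat between 0.024 and 0.03 m and linear speed of each of sieve_cup, cassette, mix_block below 0.02 m/s and distance of each of beaker_mid, counterweight_mid from where it was at the start of the episode below 0.02 m); the robot touches nothing.
It fails at once if the wash chamber is tipped over (more than 0.7 rad) (angle between chamber_mid's own z axis and vertical above 0.7 rad).
It fails at once if the beaker is moved more than 20 mm (distance of beaker_mid from where it was at the start of the episode above 0.02 m).
It fails at once if the counterweight is moved more than 20 mm (distance of counterweight_mid from where it was at the start of the episode above 0.02 m).
It also fails if it takes over 99 s, if anything falls off the work surface, if the arm or the gripper's body presses on something with over 40 N, if the wrist force passes 120 N, or if a joint passes its speed limit or range.

## Working session

There is one attempt and no reset: what is moved stays moved. The work goes in short steps, Python scripts to look and compute and a tool call to move; the robot and the scene stay as the last step left them, time stands still between calls to the robot, and variables do not carry over. Pictures are saved under pics/ and viewed, and the job is handed in when it is done.

Besides the shell and the picture viewer there is one more tool, called after "Emit:" by a JSON object that holds its "api" and its "payload". play_rows: Moves the arm, as the interface text tells. Its arguments: {"type":"object","properties":{"plan":{"type":"array"},"newtons":{"type":"number"}},"required":["plan"]}

```bash
mkdir -p pics; ls
python3 - <<'E'
from rig import *
import cv2
print(get_obs())
for n in("scene","top"):
    c=read_camera(n); cv2.imwrite(f"pics/{n}0.png",c["pixels"]); c.pop("pixels"); print(n,c)
E
```

```text
pics
{'time': 0.0, 'joint_pos': array([ 1.2198011 ,  0.52200626, -0.03632408,  1.59996419,  0.02117862,
        1.02110402, -0.1127548 ]), 'joint_velocities': array([-1.05740211e-03, -4.48998241e-04,  3.02101316e-04, -1.17060406e-04,
        2.12843161e-05, -4.13355948e-04, -4.11166193e-04]), 'joint_efforts': array([-9.09132923e-04, -9.27109051e+01,  1.97985917e+00, -3.69927156e+01,
        1.79225137e-02,  8.22554401e-03, -1.16330054e-05]), 'tool_pos': array([ 173.08164901, -600.22515479,  230.7462849 ]), 'ee_rot': array([-5.38360961e-04,  9.90158859e-01,  1.39946896e-01, -1.06881356e-04]), 'ft_force': array([ 0.86828725, -0.73722066, -0.54203509]), 'ft_torque': array([ 0.03635464,  0.02514215, -0.007686  ]), 'finger_gap': 85.36117041106432}
scene {'fx': 464.22873362212124, 'fy': 464.22873362212124, 'cx': 317.02300960820185, 'cy': 198.70287429666217, 'origin': array([1225.96945731, -738.20703098,  774.20045792]), 'attitude': array([-0.42351436,  0.81148878,  0.36171281, -0.17687676])}
top {'fx': 442.4916121704171, 'fy': 442.4916121704171, 'cx': 310.5766289390702, 'cy': 206.9154052033554, 'origin': array([ 407.91087574,  -31.02815685, 1191.15876442]), 'attitude': array([ 0.03442073, -0.70053265,  0.71166039, -0.04010881])}
```

View pics/scene0.png

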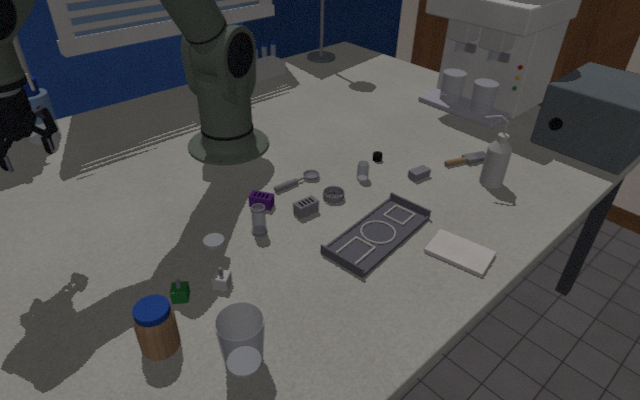

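View pics/top0.png

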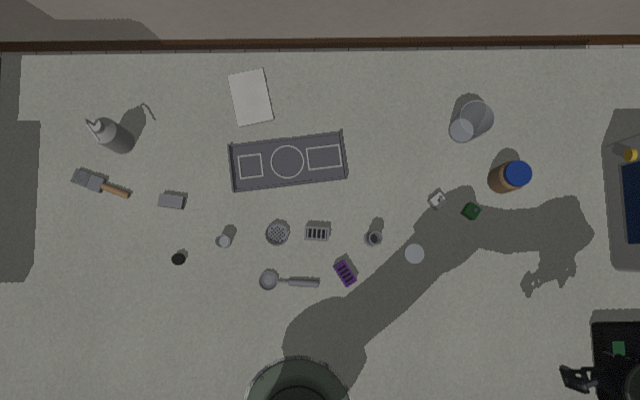

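Candidates in the top view:
- **Cup:** perforated cup (277,232), or the scoop with a handle (268,280).
- **Chamber:** tube with steel ring (374,238), or the beaker (224,240), tumbler (470,118) or white disc (415,254).
- **Cassette:** grey barred block (317,232), or the purple one (345,270) or the plain counterweight (172,200).
- **Block:** white with shaft (437,198), or the green one (471,211).

By the description I choose the first of each. Next is a close crop to check.

Run:
```python
import cv2,numpy as np
t=cv2.imread("pics/top0.png");s=cv2.imread("pics/scene0.png")
a=cv2.resize(t[120:290,150:350],(800,600)[:1]+(680,),interpolation=cv2.INTER_CUBIC)[:,:]
a=cv2.convertScaleAbs(cv2.resize(t[125:275,220:420],(800,600),interpolation=cv2.INTER_CUBIC),alpha=1.7)
cv2.imwrite("pics/tc.png",a)
b=cv2.convertScaleAbs(cv2.resize(s[155:305,170:370],(800,600),interpolation=cv2.INTER_CUBIC),alpha=1.7)
cv2.imwrite("pics/sc.png",b)
c=cv2.convertScaleAbs(np.hstack([cv2.resize(t[170:250,415:495],(400,400),interpolation=cv2.INTER_CUBIC),cv2.resize(t[180:260,155:235],(400,400),interpolation=cv2.INTER_CUBIC)]),alpha=1.7)
cv2.imwrite("pics/tc2.png",c)
```

```text
(no output)
```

View pics/tc.png

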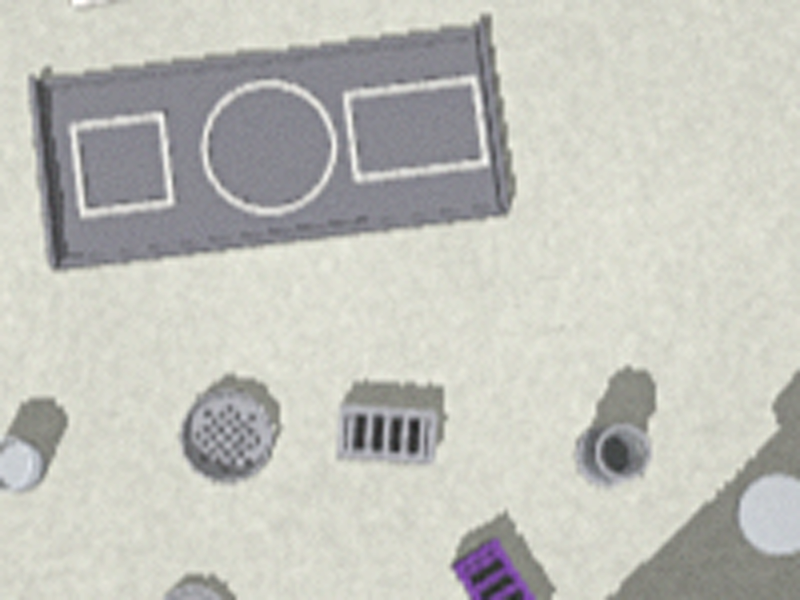

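View pics/sc.png

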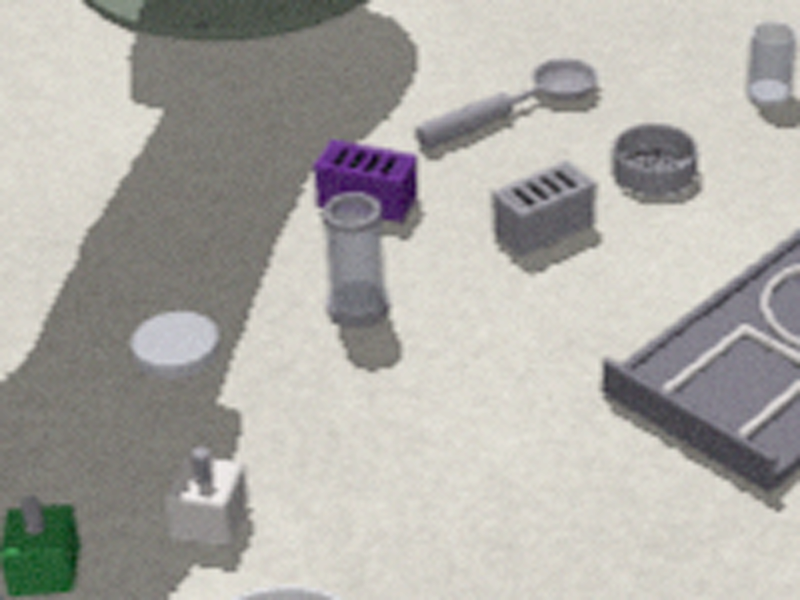

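View pics/tc2.png

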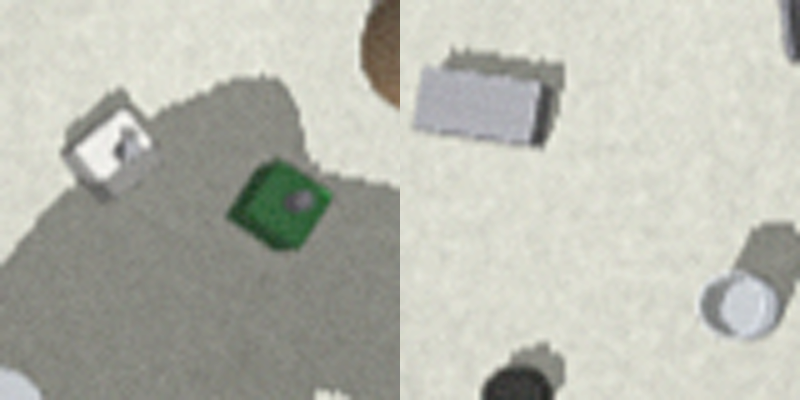

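```bash
cat > h.py <<'E'
import numpy as np,cv2
from scipy.spatial.transform import Rotation as R
CAM={"scene":(464.2287,317.023,198.7029,[1225.969,-738.207,774.2005],[-0.42351436,0.81148878,0.36171281,-0.17687676]),
"top":(442.4916,310.5766,206.9154,[407.9109,-31.0282,1191.1588],[0.03442073,-0.70053265,0.71166039,-0.04010881])}
def rot(q): return R.from_quat([q[1],q[2],q[3],q[0]])
def ray(n,uv,z):
    f,cx,cy,o,q=CAM[n]; uv=np.atleast_2d(uv).astype(float); o=np.array(o)
    d=rot(q).apply(np.c_[(uv[:,0]-cx)/f,(uv[:,1]-cy)/f,np.ones(len(uv))])
    return o+d*((z-o[2])/d[:,2])[:,None]
def proj(n,P):
    f,cx,cy,o,q=CAM[n]; p=rot(q).inv().apply(np.atleast_2d(P)-np.array(o)); return np.c_[f*p[:,0]/p[:,2]+cx,f*p[:,1]/p[:,2]+cy]
def up(p,x0,y0,s): return (np.array(p,float)+.5)/s-.5+np.array([x0,y0])
E
python3 - <<'E'
from h import *
np.set_printoptions(precision=1,suppress=True)
T=lambda p:up(p,220,125,4)
S=lambda p:up(p,170,155,4)
def rect(n,p,z,name):
    w=ray(n,p,z); c=w.mean(0); e=[np.linalg.norm(w[i]-w[(i+1)%4]) for i in range(4)]
    a=[np.degrees(np.arctan2(*(w[(i+1)%4]-w[i])[[1,0]])) for i in range(4)]
    print(name,n,c,np.array(e),np.array(a))
rect("top",T([(70,127),(163,113),(173,203),(83,217)]),13,"sq")
rect("top",T([(346,95),(473,77),(488,163),(357,182)]),13,"obl")
rect("top",T([(343,407),(437,409),(432,464),(338,459)]),36,"cass")
rect("top",up([(63,153),(122,107),(157,147),(100,186)],415,170,5),34,"blk")
print("round",ray("top",T([(269,147)]),13)); print("cup",ray("top",T([(230,435)]),22)); print("ch",ray("top",T([(623,452)]),80))
print("beaker", ray("top",up([(748,306)],155-80,180,5),0))
# scene
rect("scene",S([(494,199),(566,163),(596,183),(524,221)]),36,"cass")
print("cup",ray("scene",S([(656,154-8)]),22)); print("ch",ray("scene",S([(352,210)]),80))
print("shaft top",ray("scene",S([(202,454)]),54),"top",ray("top",up([(128,138)],415,170,5),54))
# crops for caddy scene
s=cv2.imread("pics/scene0.png")
b=cv2.convertScaleAbs(cv2.resize(s[180:280,310:440],(780,600),interpolation=cv2.INTER_CUBIC),alpha=1.7); cv2.imwrite("pics/sc2.png",b)
t=cv2.imread("pics/top0.png")
m=cv2.resize(cv2.convertScaleAbs(t[170:225,415:470],alpha=1.8),(550,550),interpolation=cv2.INTER_CUBIC);cv2.imwrite("pics/blk.png",m)
E
```

```text
sq top [646.6 119.8  13. ] [63.5 62.2 61.2 62.4] [ -82.1 -174.    98.1    8.1]
obl top [668.3 -79.1  13. ] [87.3 60.2 89.6 60.4] [ -82.6 -171.6   97.5    6.2]
cass top [460.6 -55.7  36. ] [61.4 36.  61.3 34. ] [-92.1 173.6  86.1  -6.3]
blk top [ 545.6 -374.6   34. ] [40.3 27.8 37.1 25.9] [ -53.4 -140.9  123.    46.5]
round [[657.4  20.6  13. ]]
cup [[462.7  48.   22. ]]
ch [[ 445.5 -202.3   80. ]]
beaker [[446.1 191.4   0. ]]
cass scene [462.1 -59.1  36. ] [65.  31.2 65.5 32. ] [ 89.7  -0.8 -89.5 178.3]
cup [[458.2  50.3  22. ]]
ch [[ 443.2 -204.4   80. ]]
shaft top [[ 542.1 -381.7   54. ]] top [[ 548.4 -378.    54. ]]
```

View pics/sc2.png

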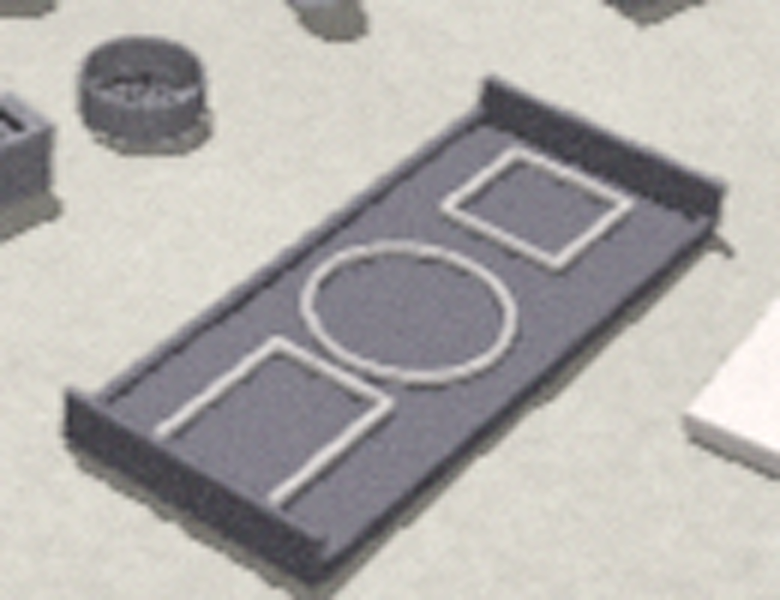

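View pics/blk.png

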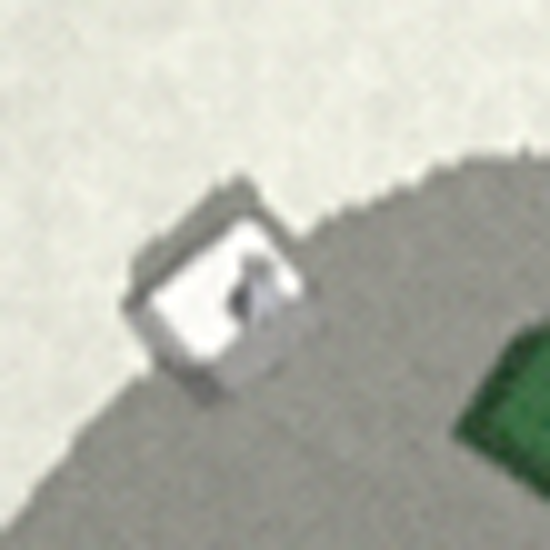

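Run:
```python
from h import *
np.set_printoptions(precision=1,suppress=True)
S2=lambda p:up(p,310,180,6)
print("round",ray("scene",S2([(410,312)]),13))
w=ray("scene",S2([(520,148),(634,204),(555,270),(441,207)]),13);print("sq",w.mean(0),w)
w=ray("scene",S2([(277,338),(396,403)]),13);print("obl inner edge mid",w.mean(0))
w=ray("top",up([(343,407),(437,409),(432,464),(338,459)],220,125,4),36); print(w)
# floor of cup
print("cup underside from scene bottom", ray("scene",S2([(142,112)]),11))
# cup mask in top
t=cv2.imread("pics/top0.png"); g=cv2.GaussianBlur(cv2.cvtColor(t,cv2.COLOR_BGR2GRAY),(3,3),0)
P=np.array([[462,48,22]])
for n in("top","scene"):
  print(n,proj(n,P))
# reproject hypothesised circles on crops
for n,x0,y0,s in(("top",220,125,4),("scene",290,155,5)):
  im=cv2.imread(f"pics/{n}0.png"); w,h=(200,150) if n=="top" else (160,120)
  im=cv2.convertScaleAbs(cv2.resize(im[y0:y0+h,x0:x0+w],(w*s,h*s),interpolation=cv2.INTER_CUBIC),alpha=1.7)
  a=np.linspace(0,2*np.pi,60)
  for (cx,cy,r,z,col) in((460.5,49,31,22,(0,0,255)),(460.5,49,31,0,(255,0,0)),(657.4,20.6,46,13,(0,0,255)),(444.5,-203.5,18,80,(0,0,255)),(444.5,-203.5,21,0,(255,0,0))):
    p=proj(n,np.c_[cx+r*np.cos(a),cy+r*np.sin(a),a*0+z]); p=(p+.5-[x0,y0])*s-.5
    cv2.polylines(im,[p.astype(int)],True,col,1)
  cv2.imwrite(f"pics/ov_{n}.png",im)
```

```text
round [[657.   17.3  13. ]]
sq [645. 118.  13.] [[610.8 147.2  13. ]
 [673.  152.7  13. ]
 [679.9  87.6  13. ]
 [616.5  84.5  13. ]]
obl inner edge mid [661.9 -35.2  13. ]
[[479.2 -26.9  36. ]
 [476.9 -88.3  36. ]
 [441.1 -84.3  36. ]
 [445.3 -23.1  36. ]]
cup underside from scene bottom [[472.  36.  11.]]
top [[277.1 233.7]]
scene [[334. 192.]]
```

View pics/ov_top.png

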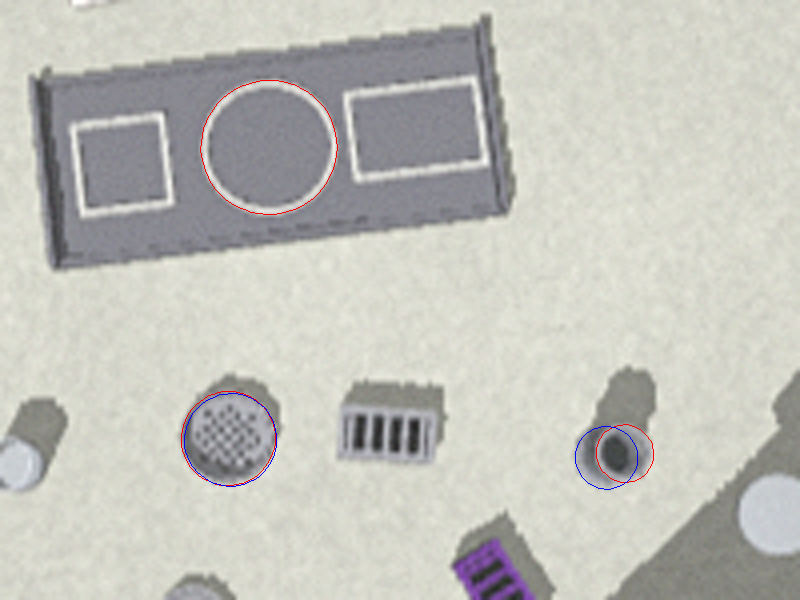

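View pics/ov_scene.png

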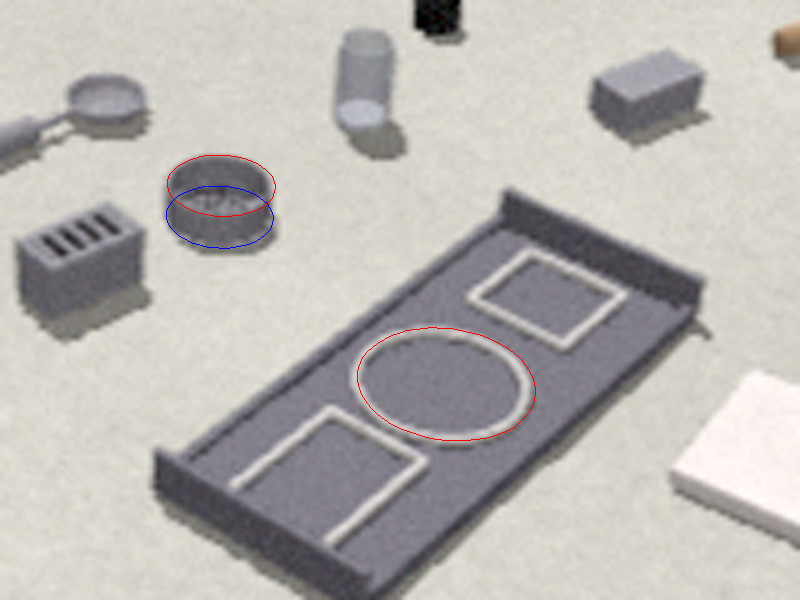

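```bash
cat > plan.py <<'E'
from h import *
def rows(start,goal,n,grip,polar=False,R0=None):
    """start/goal (x,y,z,psi) -> list rows, tool assumed pointing down"""
    s=np.array(start,float);g=np.array(goal,float);out=[];p=s.copy()
    for i in range(1,n+1):
        f=i/n
        q=s+(g-s)*f
        if polar:
            rs,rg=np.hypot(*s[:2]),np.hypot(*g[:2]);a0,a1=np.arctan2(s[1],s[0]),np.arctan2(g[1],g[0])
            r=rs+(rg-rs)*f;a=a0+(a1-a0)*f;q[0],q[1]=r*np.cos(a),r*np.sin(a)
        d=q[:3]-p[:3];ps=np.radians(p[3]);X=np.array([np.cos(ps),np.sin(ps)]);Y=np.array([np.sin(ps),-np.cos(ps)])
        row=[grip,round(d[:2]@X,4),round(d[:2]@Y,4),round(-d[2],4),0,0,round(-(q[3]-p[3]),2)]
        row[1:4]=[round(v/1000,4) for v in row[1:4]]
        # propagate rounded
        dd=np.array(row[1:3])*1000;p[:2]+=dd[0]*X+dd[1]*Y;p[2]-=row[3]*1000;p[3]-=row[6]
        out.append(row)
    return out,p
def state():
    from rig import get_obs
    o=get_obs();M=rot(o["ee_rot"]).as_matrix();return o["tool_pos"],np.degrees(np.arctan2(M[1,0],M[0,0])),np.round(M[:,2],3),o
E
cat > st.py <<'E'
from plan import state
import numpy as np
p,a,z,o=state();print(np.round(p,1),round(a,2),z,"F",np.round(o["ft_force"],1),"gap",round(o["finger_gap"],1),"t",round(o["time"],2))
E
python3 - <<'E'
from plan import *
r,p=rows((173.2,-600.5,231.3,16.1),(461,47.7,150,90),20,100,True)
for x in r: print(x)
print(p)
E
```

```text
[100, np.float64(0.0429), np.float64(-0.0096), np.float64(0.0041), 0, 0, np.float64(-3.7)]
[100, np.float64(0.0424), np.float64(-0.0097), np.float64(0.004), 0, 0, np.float64(-3.69)]
[100, np.float64(0.0417), np.float64(-0.01), np.float64(0.0041), 0, 0, np.float64(-3.7)]
[100, np.float64(0.0411), np.float64(-0.0101), np.float64(0.0041), 0, 0, np.float64(-3.69)]
[100, np.float64(0.0405), np.float64(-0.0103), np.float64(0.004), 0, 0, np.float64(-3.7)]
[100, np.float64(0.0398), np.float64(-0.0105), np.float64(0.0041), 0, 0, np.float64(-3.69)]
[100, np.float64(0.0393), np.float64(-0.0107), np.float64(0.0041), 0, 0, np.float64(-3.7)]
[100, np.float64(0.0386), np.float64(-0.0108), np.float64(0.004), 0, 0, np.float64(-3.69)]
[100, np.float64(0.038), np.float64(-0.011), np.float64(0.0041), 0, 0, np.float64(-3.7)]
[100, np.float64(0.0375), np.float64(-0.0112), np.float64(0.004), 0, 0, np.float64(-3.69)]
[100, np.float64(0.0367), np.float64(-0.0112), np.float64(0.0041), 0, 0, np.float64(-3.7)]
[100, np.float64(0.0362), np.float64(-0.0115), np.float64(0.0041), 0, 0, np.float64(-3.69)]
[100, np.float64(0.0355), np.float64(-0.0115), np.float64(0.004), 0, 0, np.float64(-3.7)]
[100, np.float64(0.035), np.float64(-0.0117), np.float64(0.0041), 0, 0, np.float64(-3.69)]
[100, np.float64(0.0343), np.float64(-0.0118), np.float64(0.0041), 0, 0, np.float64(-3.7)]
[100, np.float64(0.0337), np.float64(-0.0119), np.float64(0.004), 0, 0, np.float64(-3.69)]
[100, np.float64(0.033), np.float64(-0.012), np.float64(0.0041), 0, 0, np.float64(-3.7)]
[100, np.float64(0.0325), np.float64(-0.0121), np.float64(0.0041), 0, 0, np.float64(-3.69)]
[100, np.float64(0.0318), np.float64(-0.0123), np.float64(0.004), 0, 0, np.float64(-3.7)]
[100, np.float64(0.0312), np.float64(-0.0123), np.float64(0.0041), 0, 0, np.float64(-3.69)]
[460.97385061  47.70356258 150.          90.        ]
```

Emit:
{"api": "play_rows", "payload": {"plan": [100, 0.043, -0.01, 0.004, 0, 0, -3.7, 100, 0.042, -0.01, 0.004, 0, 0, -3.7, 100, 0.042, -0.01, 0.004, 0, 0, -3.7, 100, 0.041, -0.01, 0.004, 0, 0, -3.7, 100, 0.04, -0.01, 0.004, 0, 0, -3.7, 100, 0.04, -0.01, 0.004, 0, 0, -3.7, 100, 0.039, -0.011, 0.004, 0, 0, -3.7, 100, 0.039, -0.011, 0.004, 0, 0, -3.7, 100, 0.038, -0.011, 0.004, 0, 0, -3.7, 100, 0.037, -0.011, 0.004, 0, 0, -3.7], "newtons": 40}}

```text
time: 1.35
tool_pos: [451.0, -303.3, 190.9]
ee_rot: [-0.0, 0.894, 0.448, -0.0]
ft_force: [0.7, -0.7, -0.1]
finger_gap: 85.7
```

Emit:
{"api": "play_rows", "payload": {"plan": [100, 0.037, -0.011, 0.004, 0, 0, -3.7, 100, 0.036, -0.011, 0.004, 0, 0, -3.7, 100, 0.035, -0.012, 0.004, 0, 0, -3.7, 100, 0.035, -0.012, 0.004, 0, 0, -3.7, 100, 0.034, -0.012, 0.004, 0, 0, -3.7, 100, 0.034, -0.012, 0.004, 0, 0, -3.7, 100, 0.033, -0.012, 0.004, 0, 0, -3.7, 100, 0.032, -0.012, 0.004, 0, 0, -3.7, 100, 0.032, -0.012, 0.004, 0, 0, -3.7, 100, 0.031, -0.012, 0.004, 0, 0, -3.6]}}

```text
time: 2.6
tool_pos: [459.7, 47.6, 151.1]
ee_rot: [-0.0, 0.706, 0.708, -0.0]
ft_force: [-0.3, 0.0, 0.7]
finger_gap: 85.4
```

```bash
python3 st.py
```

```text
[459.7  47.6 151.1] 90.11 [-0.  0. -1.] F [-0.3  0.   0.7] gap 85.4 t 2.6
```

Emit:
{"api": "play_rows", "payload": {"plan": [100, 0, 0.001, 0.02, 0, 0, 0, 100, 0, 0, 0.025, 0, 0, 0, 100, 0, 0, 0.025, 0, 0, 0, 100, 0, 0, 0.025, 0, 0, 0, 100, 0, 0, 0.025, 0, 0, 0, 100, 0, 0, 0.018, 0, 0, 0, 100, 0, 0, 0.011, 0, 0, 0, 100, 0, 0, 0, 0, 0, 0, 100, 0, 0, 0, 0, 0, 0, 100, 0, 0, 0, 0, 0, 0]}}

```text
time: 3.85
tool_pos: [461.4, 46.5, 2.9]
ee_rot: [0.0, 0.707, 0.707, 0.0]
ft_force: [-0.0, 0.4, 0.0]
finger_gap: 85.6
```

```bash
python3 - <<'E'
from rig import *
import cv2
s=read_camera("scene")["pixels"];t=read_camera("top")["pixels"]
cv2.imwrite("pics/s1.png",cv2.convertScaleAbs(cv2.resize(s[140:260,260:420],(800,600),interpolation=cv2.INTER_CUBIC),alpha=1.7))
cv2.imwrite("pics/t1.png",cv2.convertScaleAbs(cv2.resize(t[125:275,200:400],(800,600),interpolation=cv2.INTER_CUBIC),alpha=1.7))
E
python3 st.py
```

```text
[461.3  46.5   2.7] 89.97 [ 0.001  0.    -1.   ] F [0.3 0.5 0.8] gap 85.3 t 3.95
```

View pics/s1.png

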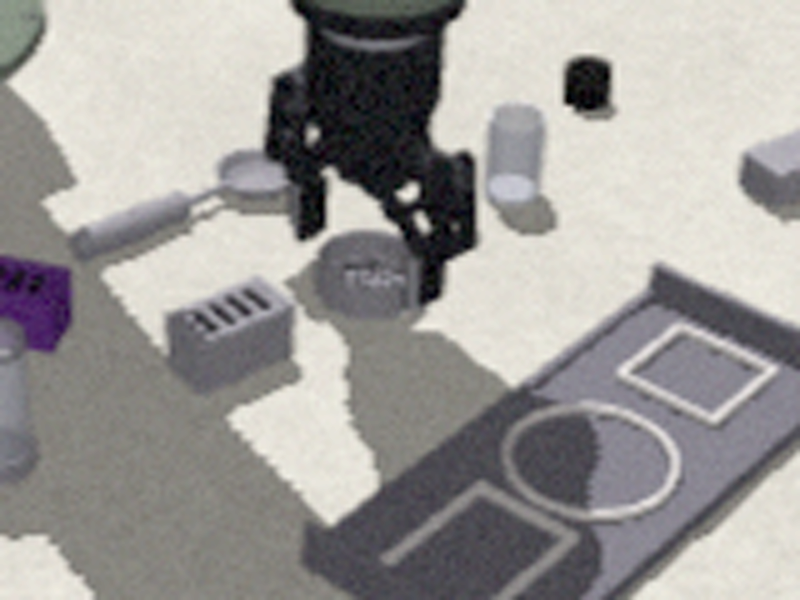

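The picture shows the fingers straddling the cup (crop 370,275), with the pads on either side and well clear of the cassette. I'll close now.

Emit:
{"api": "play_rows", "payload": {"plan": [50, 0, 0, 0, 0, 0, 0, 50, 0, 0, 0, 0, 0, 0, 50, 0, 0, 0, 0, 0, 0, 50, 0, 0, 0, 0, 0, 0, 50, 0, 0, 0, 0, 0, 0, 50, 0, 0, 0, 0, 0, 0, 50, 0, 0, 0, 0, 0, 0, 50, 0, 0, -0.01, 0, 0, 0, 50, 0, 0, -0.025, 0, 0, 0, 50, 0, 0, -0.025, 0, 0, 0]}}

```text
time: 5.2
tool_pos: [460.8, 46.6, 63.3]
ee_rot: [-0.0, 0.707, 0.707, -0.0]
ft_force: [1.7, -0.6, -0.9]
finger_gap: 59.9
```

```bash
python3 - <<'E'
from rig import *
import cv2
s=read_camera("scene")["pixels"];t=read_camera("top")["pixels"]
cv2.imwrite("pics/s2.png",cv2.convertScaleAbs(cv2.resize(s[140:260,260:420],(800,600),interpolation=cv2.INTER_CUBIC),alpha=1.7))
E
python3 st.py
```

```text
[462.1  46.5  64.6] 89.96 [ 0.003  0.    -1.   ] F [-0.5 -0.9 -0.6] gap 59.6 t 5.3
```

View pics/s2.png

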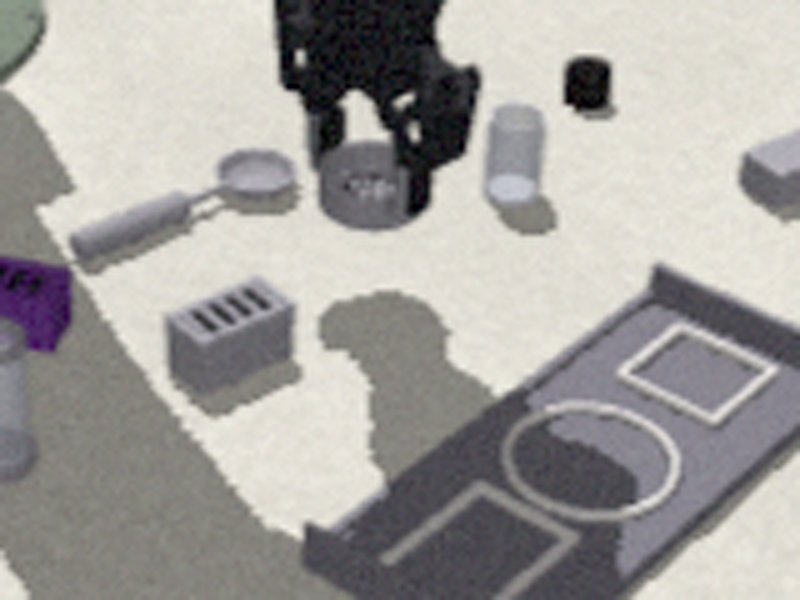

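Run:
```python
from h import *
im=cv2.imread("pics/s2.png");a=np.linspace(0,2*np.pi,60)
for y,c in((46.5,(0,0,255)),(56,(0,255,0))):
  for z in(61,83):
    p=(proj("scene",np.c_[461.5+31*np.cos(a),y+31*np.sin(a),a*0+z])+.5-[260,140])*5-.5
    cv2.polylines(im,[p.astype(int)],True,c,1)
cv2.imwrite("pics/s2o.png",im[100:300,200:500].repeat(2,0).repeat(2,1))
```

```text
(no output)
```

View pics/s2o.png

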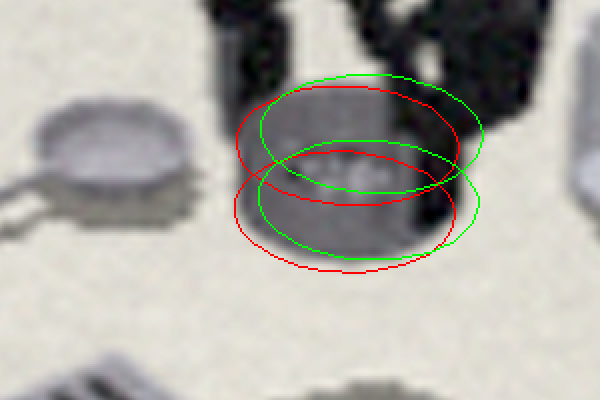

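Emit:
{"api": "play_rows", "payload": {"plan": [50, -0.0056, 0.039, 0, 0, 0, 0, 50, -0.0056, 0.039, 0, 0, 0, 0, 50, -0.0056, 0.039, 0, 0, 0, 0, 50, -0.0056, 0.039, 0, 0, 0, 0, 50, -0.0056, 0.039, 0, 0, 0, 0, 50, 0, 0, 0.01, 0, 0, 0, 50, 0, 0, 0.012, 0, 0, 0, 50, 0, 0, 0.01, 0, 0, 0, 50, 0, 0, 0, 0, 0, 0, 50, 0, 0, 0, 0, 0, 0]}}

```text
time: 6.55
tool_pos: [656.1, 18.6, 30.6]
ee_rot: [0.0, 0.707, 0.707, 0.0]
ft_force: [0.6, -0.3, -1.0]
finger_gap: 59.7
```

```bash
python3 - <<'E'
from rig import *
import cv2
s=read_camera("scene")["pixels"];t=read_camera("top")["pixels"]
cv2.imwrite("pics/s3.png",cv2.convertScaleAbs(cv2.resize(s[170:290,300:460],(800,600),interpolation=cv2.INTER_CUBIC),alpha=1.7))
E
python3 st.py
```

```text
[656.2  18.6  30.8] 89.99 [ 0.001  0.    -1.   ] F [-0.7 -0.5 -0.9] gap 59.6 t 6.65
```

View pics/s3.png

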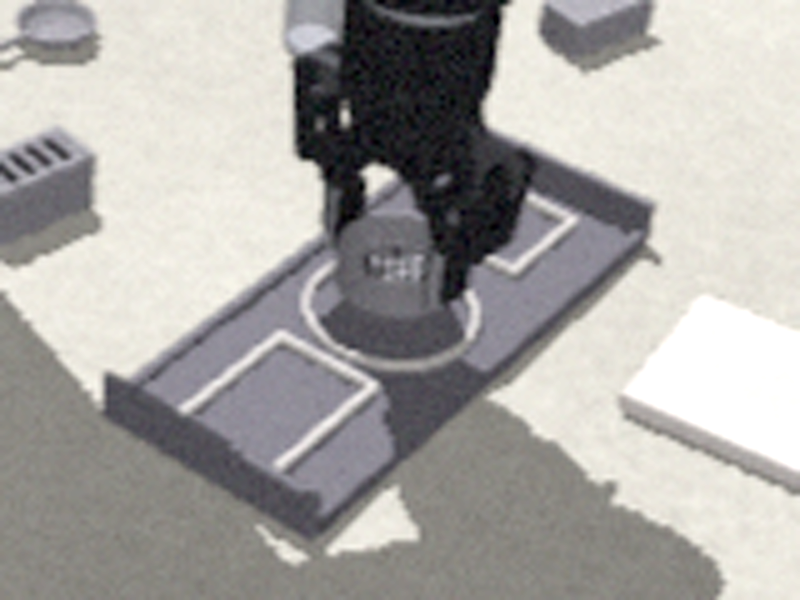

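Emit:
{"api": "play_rows", "payload": {"plan": [50, 0, 0.001, 0.01, 0, 0, 0, 50, 0, 0, 0.008, 0, 0, 0, 50, 0, 0, 0.002, 0, 0, 0, 50, 0, 0, 0, 0, 0, 0, 50, 0, 0, 0, 0, 0, 0, 90, 0, 0, 0, 0, 0, 0, 90, 0, 0, 0, 0, 0, 0, 90, 0, 0, 0, 0, 0, 0, 90, 0, 0, -0.01, 0, 0, 0, 90, 0, 0, -0.02, 0, 0, 0]}}

```text
time: 7.9
tool_pos: [656.7, 18.5, 40.9]
ee_rot: [-0.0, 0.707, 0.707, -0.0]
ft_force: [0.6, -0.6, -0.1]
finger_gap: 76.7
```

Emit:
{"api": "play_rows", "payload": {"plan": [90, 0, 0, -0.03, 0, 0, 0, 90, 0, 0, -0.04, 0, 0, 0, 90, -0.02, -0.02, -0.04, 0, 0, 0, 90, -0.03, -0.04, -0.02, 0, 0, 0, 90, -0.03, -0.04, 0, 0, 0, 0, 90, -0.03, -0.03, 0, 0, 0, 0, 90, -0.03, -0.03, 0, 0, 0, 0, 90, -0.03, -0.02, 0, 0, 0, 0, 90, -0.03, -0.02, 0, 0, 0, 0, 90, -0.0, -0.0, 0, 0, 0, 0]}}

```text
time: 9.15
tool_pos: [455.9, -183.7, 171.6]
ee_rot: [0.001, 0.708, 0.706, -0.0]
ft_force: [-0.2, 0.4, 0.1]
finger_gap: 76.9
```

```bash
python3 - <<'E'
from rig import *
import cv2
s=read_camera("scene")["pixels"];t=read_camera("top")["pixels"]
cv2.imwrite("pics/scene4.png",s);cv2.imwrite("pics/top4.png",t)
cv2.imwrite("pics/s4.png",cv2.convertScaleAbs(cv2.resize(s[170:290,300:460],(800,600),interpolation=cv2.INTER_CUBIC),alpha=1.7))
cv2.imwrite("pics/t4.png",cv2.convertScaleAbs(cv2.resize(t[125:275,220:420],(800,600),interpolation=cv2.INTER_CUBIC),alpha=1.7))
E
python3 st.py
```

```text
[ 457.4 -181.4  171.4] 89.97 [ 0.001 -0.001 -1.   ] F [0.6 0.5 0.3] gap 76.9 t 9.25
```

View pics/s4.png

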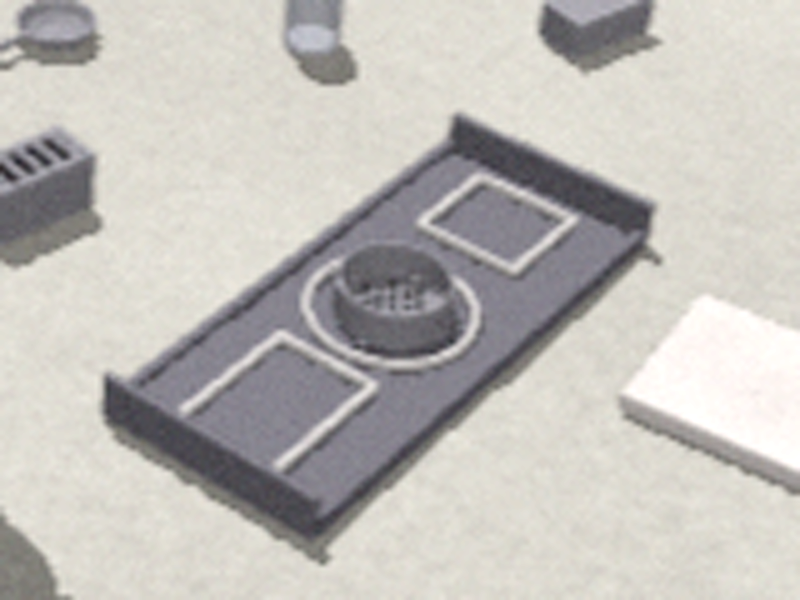

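View pics/t4.png

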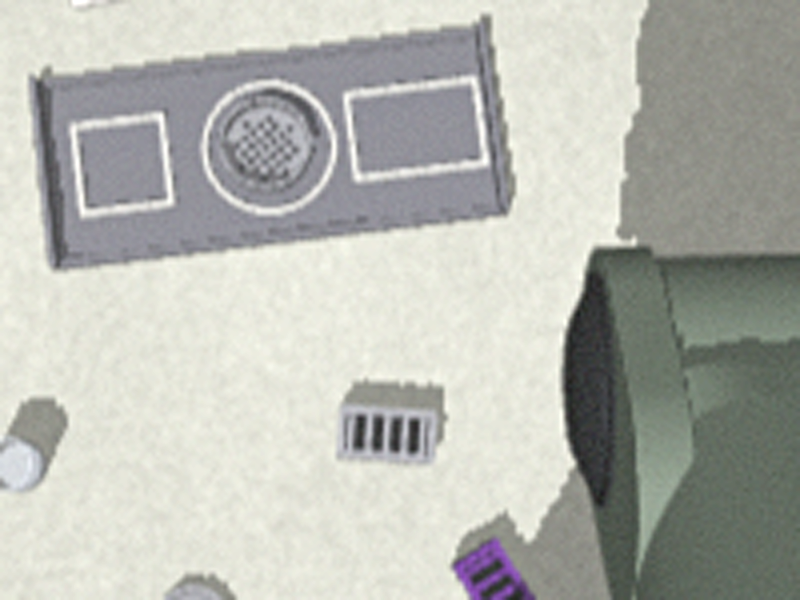

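Run:
```python
from h import *
a=np.linspace(0,2*np.pi,80)
O=[]
for n,x0,y0,w in(("top",260,140,60),("scene",355,205,60)):
  im=cv2.imread(f"pics/{n}4.png")[y0:y0+45,x0:x0+60]
  im=cv2.convertScaleAbs(cv2.resize(im,(600,450),interpolation=cv2.INTER_CUBIC),alpha=1.8)
  for (cx,cy,r,z,c) in((657.2,19.5,46,13,(0,255,0)),(659,20,31,30,(0,0,255)),(659,20,31,8,(255,0,0))):
    p=(proj(n,np.c_[cx+r*np.cos(a),cy+r*np.sin(a),a*0+z])+.5-[x0,y0])*10-.5
    cv2.polylines(im,[p.astype(int)],True,c,1)
  cv2.imwrite(f"pics/o5{n}.png",im)
```

```text
(no output)
```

View pics/o5top.png

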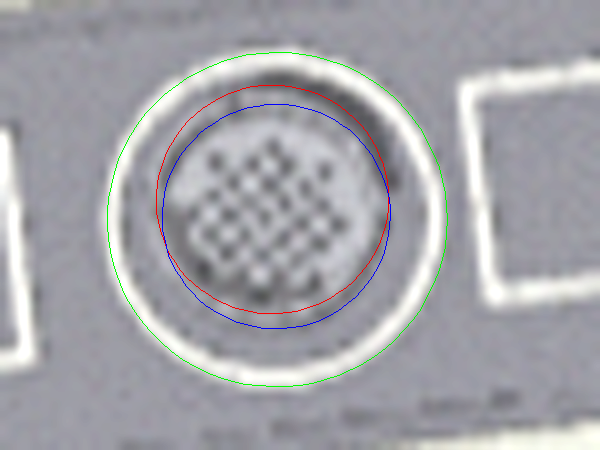

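View pics/o5scene.png

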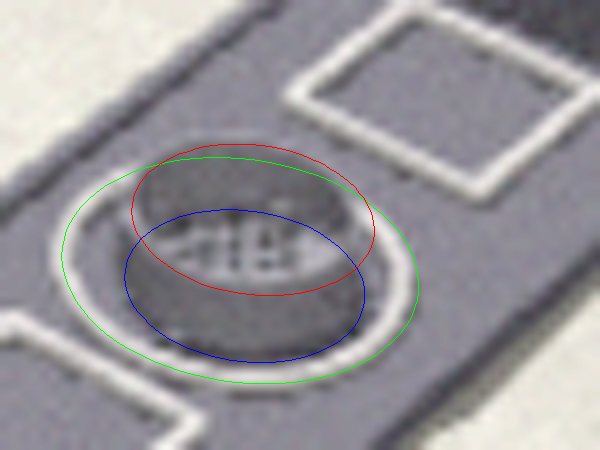

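Emit:
{"api": "play_rows", "payload": {"plan": [80, -0.0115, -0.006, 0, 0, 0, 0, 80, -0.0115, -0.006, 0, 0, 0, 0, 80, 0, 0, 0.02, 0, 0, 0, 80, 0, 0, 0.025, 0, 0, 0, 80, 0, 0, 0.025, 0, 0, 0, 80, 0, 0, 0.025, 0, 0, 0, 80, 0, 0, 0.025, 0, 0, 0, 80, 0, 0, 0.015, 0, 0, 0, 80, 0, 0, 0.006, 0, 0, 0, 80, 0, 0, 0, 0, 0, 0], "newtons": 25}}

```text
time: 10.5
tool_pos: [445.1, -204.5, 29.5]
ee_rot: [0.0, 0.707, 0.707, -0.0]
ft_force: [0.4, 0.0, 0.4]
finger_gap: 68.5
```

```bash
python3 st.py
python3 - <<'E'
from rig import *
import cv2
s=read_camera("scene")["pixels"];t=read_camera("top")["pixels"]
cv2.imwrite("pics/s6.png",cv2.convertScaleAbs(cv2.resize(s[170:260,200:320],(800,600),interpolation=cv2.INTER_CUBIC),alpha=1.7))
E
python3 st.py
```

```text
[ 445.1 -204.5   29.5] 89.99 [-0. -0. -1.] F [0.4 0.  0.4] gap 68.5 t 10.5
[ 445.4 -204.6   29.9] 89.98 [ 0.001 -0.    -1.   ] F [-0.1 -0.3  0.6] gap 68.3 t 10.6
```

View pics/s6.png

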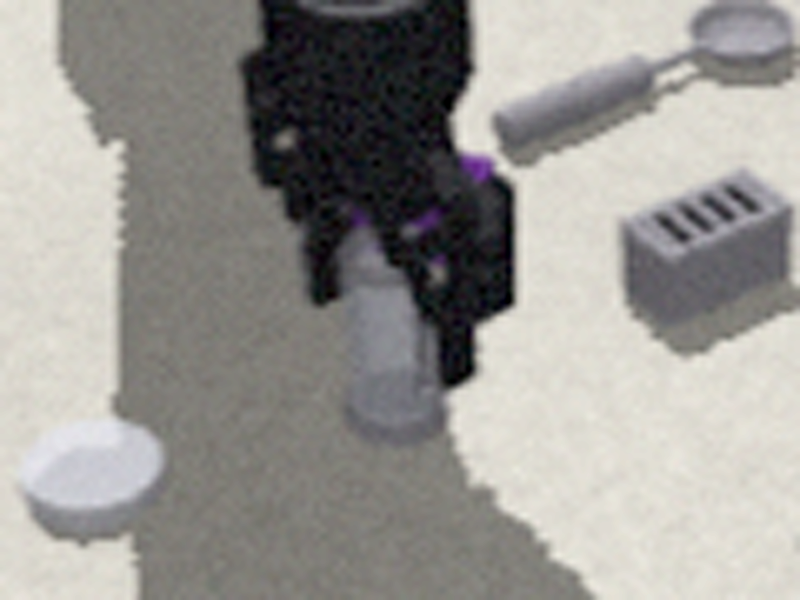

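The chamber (crop 390,340) stands upright between the pads. I'll close gently.

Emit:
{"api": "play_rows", "payload": {"plan": [65, 0, 0, 0, 0, 0, 0, 58, 0, 0, 0, 0, 0, 0, 52, 0, 0, 0, 0, 0, 0, 48, 0, 0, 0, 0, 0, 0, 45, 0, 0, 0, 0, 0, 0, 42, 0, 0, 0, 0, 0, 0, 38, 0, 0, 0, 0, 0, 0, 30, 0, 0, 0, 0, 0, 0, 20, 0, 0, 0, 0, 0, 0, 20, 0, 0, 0, 0, 0, 0]}}

```text
time: 11.85
tool_pos: [445.2, -204.5, 29.4]
ee_rot: [0.0, 0.707, 0.707, 0.0]
ft_force: [1.8, 0.2, 5.5]
finger_gap: 35.0
```

Emit:
{"api": "play_rows", "payload": {"plan": [20, 0, 0, 0, 0, 0, 0, 20, 0, 0, -0.01, 0, 0, 0, 20, 0, 0, -0.02, 0, 0, 0, 20, 0, 0, -0.025, 0, 0, 0, 20, 0, 0, -0.025, 0, 0, 0, 20, 0, 0, -0.01, 0, 0, 0, 20, 0, 0, 0, 0, 0, 0, 20, 0, 0, 0, 0, 0, 0, 20, 0, 0, 0, 0, 0, 0, 20, 0, 0, 0, 0, 0, 0]}}

```text
time: 13.1
tool_pos: [444.8, -204.3, 118.8]
ee_rot: [-0.0, 0.707, 0.707, -0.0]
ft_force: [-0.6, 0.3, -1.9]
finger_gap: 34.8
```

```bash
python3 - <<'E'
from rig import *
import cv2
s=read_camera("scene")["pixels"]
cv2.imwrite("pics/s7.png",cv2.convertScaleAbs(cv2.resize(s[140:260,180:340],(800,600),interpolation=cv2.INTER_CUBIC),alpha=1.7))
E
python3 st.py
```

```text
[ 444.9 -204.3  119. ] 89.99 [-0.  0. -1.] F [-0.4  0.1 -2.2] gap 35.0 t 13.15
```

View pics/s7.png

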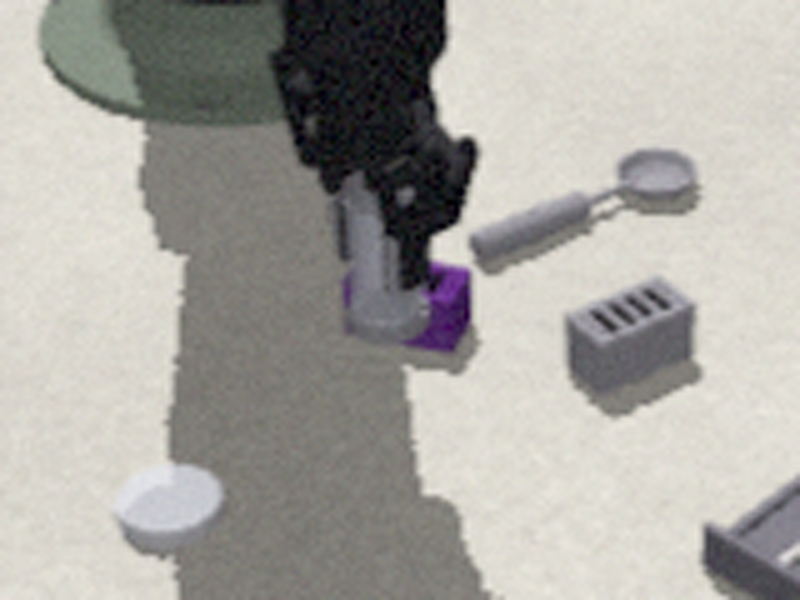

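Emit:
{"api": "play_rows", "payload": {"plan": [20, 0.015, 0.015, 0, 0, 0, 0, 20, 0.028, 0.026, 0, 0, 0, 0, 20, 0.035, 0.033, 0, 0, 0, 0, 20, 0.035, 0.033, 0, 0, 0, 0, 20, 0.035, 0.033, 0, 0, 0, 0, 20, 0.035, 0.033, 0, 0, 0, 0, 20, 0.026, 0.025, 0, 0, 0, 0, 20, 0.015, 0.0143, 0.01, 0, 0, 0, 20, 0, 0, 0.02, 0, 0, 0, 20, 0, 0, 0.01, 0, 0, 0]}}

```text
time: 14.4
tool_pos: [655.9, 18.1, 77.1]
ee_rot: [-0.001, 0.708, 0.707, -0.001]
ft_force: [0.3, 0.2, -1.0]
finger_gap: 34.8
```

Emit:
{"api": "play_rows", "payload": {"plan": [20, 0, 0, 0, 0, 0, 0, 20, 0, 0, 0, 0, 0, 0, 20, 0, 0, 0, 0, 0, 0, 20, 0, 0, 0, 0, 0, 0, 20, 0, 0, 0, 0, 0, 0, 20, 0, 0, 0, 0, 0, 0, 20, 0, 0, 0, 0, 0, 0, 20, 0, 0, 0, 0, 0, 0, 20, 0, 0, 0, 0, 0, 0, 20, 0, 0, 0, 0, 0, 0]}}

```text
time: 15.65
tool_pos: [657.3, 19.5, 79.3]
ee_rot: [-0.0, 0.707, 0.707, -0.0]
ft_force: [0.0, 0.1, -1.3]
finger_gap: 34.9
```

```bash
cat > ov.py <<'E'
from h import *
import sys
from rig import read_camera
a=np.linspace(0,2*np.pi,80)
def shot(tag,n,x0,y0,w,h,s,circs=(),save=True):
  t=read_camera(n)["pixels"]
  cv2.imwrite(f"pics/{tag}_full.png",t)
  im=cv2.convertScaleAbs(cv2.resize(t[y0:y0+h,x0:x0+w],(w*s,h*s),interpolation=cv2.INTER_CUBIC),alpha=1.8)
  for (cx,cy,r,z,c) in circs:
    p=(proj(n,np.c_[cx+r*np.cos(a),cy+r*np.sin(a),a*0+z])+.5-[x0,y0])*s-.5
    cv2.polylines(im,[p.astype(int)],True,c,1)
  cv2.imwrite(f"pics/{tag}.png",im)
E
python3 - <<'E'
from ov import *
zb=79-29.5
shot("s8","scene",340,180,80,60,10,[(657.2,19.5,21,zb,(0,0,255)),(657.2,19.5,31,30,(0,255,0)),(657.2,19.5,31,8,(255,0,0))])
E
python3 st.py
```

```text
[657.3  19.5  79.3] 89.98 [-0.  0. -1.] F [-0.9 -0.5 -0.7] gap 35.1 t 15.7
```

View pics/s8.png

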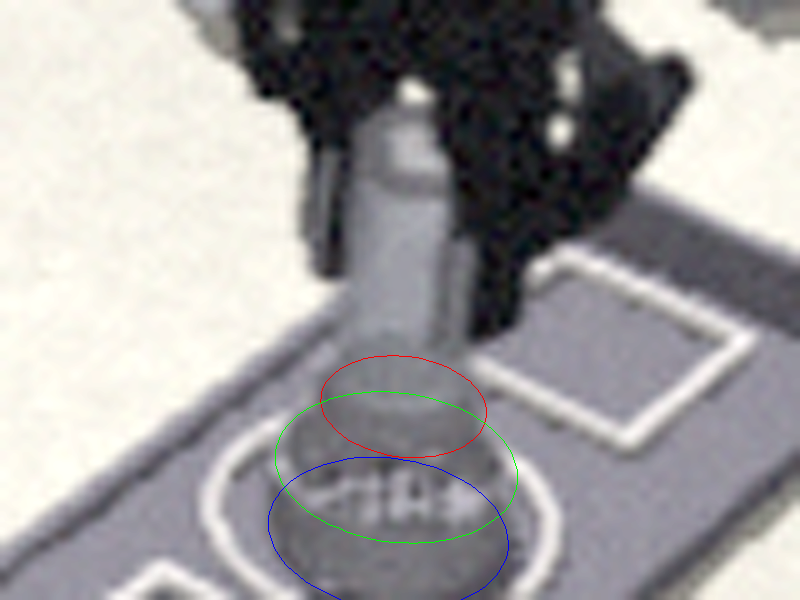

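Run:
```python
import cv2
t=cv2.imread("pics/s8_full.png")[195:245,355:405]
cv2.imwrite("pics/s8b.png",cv2.convertScaleAbs(cv2.resize(t,(600,600),interpolation=cv2.INTER_CUBIC),alpha=3.2,beta=-150))
```

```text
(no output)
```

View pics/s8b.png

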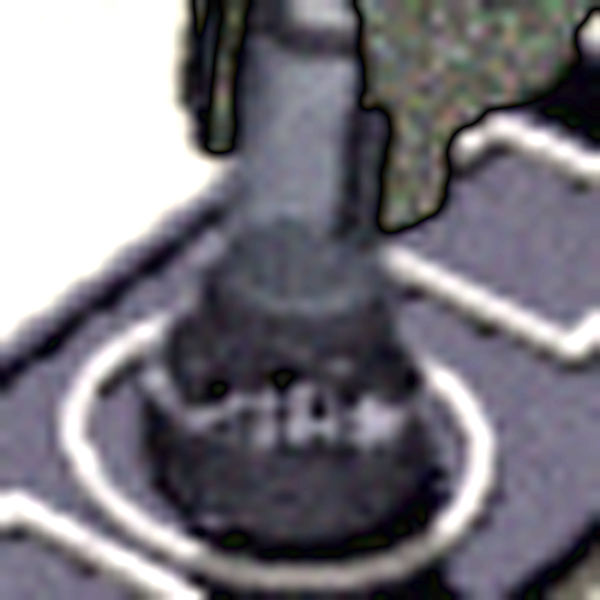

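Run:
```python
from h import *
a=np.linspace(0,2*np.pi,80)
def d(im,P,x0,y0,s,circs):
  for (cx,cy,r,z,c) in circs:
    p=(proj("scene",np.c_[cx+r*np.cos(a),cy+r*np.sin(a),a*0+z])+.5-[x0,y0])*s-.5
    cv2.polylines(im,[p.astype(int)],True,c,1)
t=cv2.imread("pics/s8_full.png")[185:245,350:410]
im=cv2.convertScaleAbs(cv2.resize(t,(600,600),interpolation=cv2.INTER_CUBIC),alpha=2.8,beta=-110)
zb=49.8
d(im,0,350,185,10,[(657.3,19.5,21,zb,(0,0,255)),(657.3,19.5,18,zb+80,(0,0,255)),(657.3,19.5,21,zb+8,(0,255,255))])
cv2.imwrite("pics/s8c.png",im)
im=cv2.imread("pics/s7.png")
d(im,0,180,140,5,[(444.9,-204.3,21,89.5,(0,0,255)),(444.9,-204.3,18,169.5,(0,0,255))])
cv2.imwrite("pics/s7c.png",cv2.resize(im[150:400,250:550],None,fx=2,fy=2))
```

```text
(no output)
```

View pics/s8c.png

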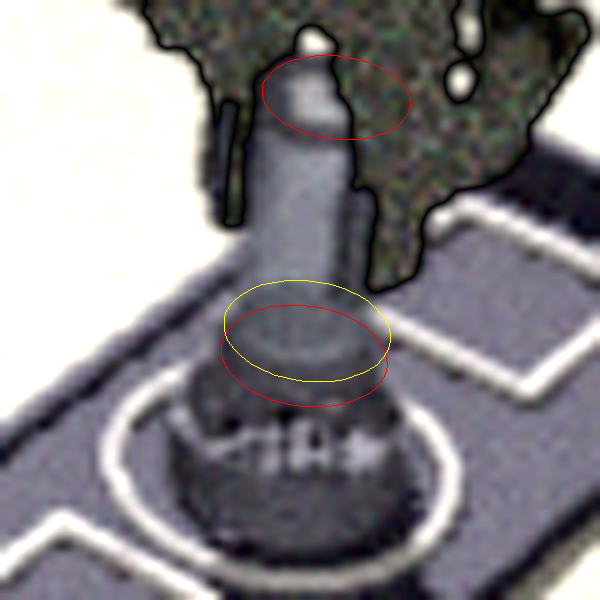

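View pics/s7c.png

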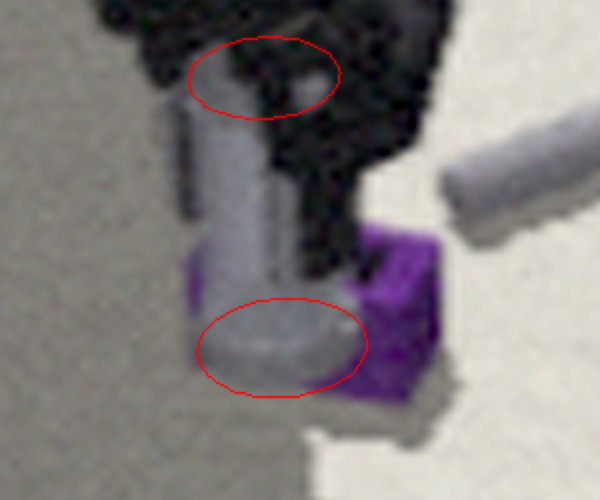

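Emit:
{"api": "play_rows", "payload": {"plan": [20, 0, 0, 0.01, 0, 0, 0, 20, 0, 0, 0.01, 0, 0, 0, 20, 0, 0, 0.008, 0, 0, 0, 20, 0, 0, 0.005, 0, 0, 0, 20, 0, 0, 0.003, 0, 0, 0, 20, 0, 0, 0.002, 0, 0, 0, 20, 0, 0, 0, 0, 0, 0, 20, 0, 0, 0, 0, 0, 0, 20, 0, 0, 0, 0, 0, 0, 20, 0, 0, 0, 0, 0, 0]}}

```text
time: 16.95
tool_pos: [657.4, 19.5, 41.4]
ee_rot: [0.0, 0.707, 0.707, 0.0]
ft_force: [-0.3, -0.4, -2.3]
finger_gap: 35.1
```

```bash
python3 - <<'E'
from ov import *
shot("s9","scene",350,185,60,60,10)
E
python3 st.py
```

```text
[657.4  19.5  41.4] 89.99 [ 0.  0. -1.] F [-0.4 -0.1 -1.6] gap 35.2 t 17.0
```

View pics/s9.png

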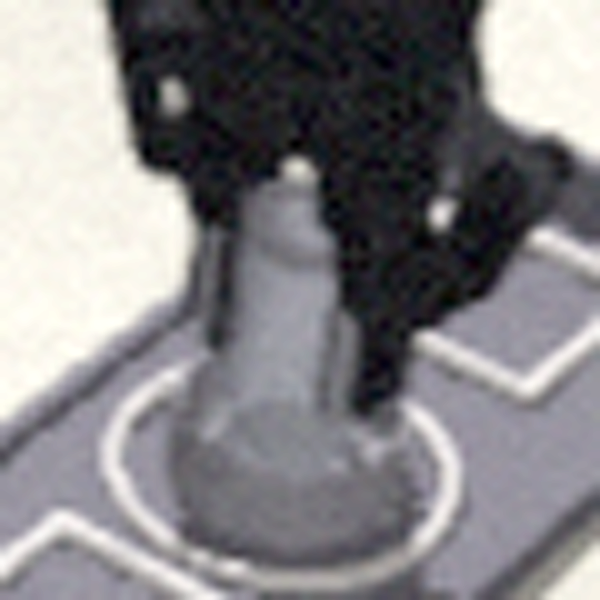

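Emit:
{"api": "play_rows", "payload": {"plan": [20, 0, 0, 0.001, 0, 0, 0, 20, 0, 0, 0, 0, 0, 0, 20, 0, 0, 0, 0, 0, 0, 44, 0, 0, 0, 0, 0, 0, 50, 0, 0, 0, 0, 0, 0, 60, 0, 0, 0, 0, 0, 0, 70, 0, 0, 0, 0, 0, 0, 80, 0, 0, 0, 0, 0, 0, 80, 0, 0, 0, 0, 0, 0, 80, 0, 0, 0, 0, 0, 0]}}

```text
time: 18.25
tool_pos: [657.3, 19.5, 40.3]
ee_rot: [-0.0, 0.707, 0.707, 0.0]
ft_force: [-0.6, -0.4, 0.4]
finger_gap: 68.3
```

Emit:
{"api": "play_rows", "payload": {"plan": [80, 0, 0, -0.01, 0, 0, 0, 80, 0, 0, -0.02, 0, 0, 0, 80, 0, 0, -0.03, 0, 0, 0, 80, 0, 0, -0.04, 0, 0, 0, 80, 0, 0, -0.04, 0, 0, 0, 80, -0.02, -0.04, 0, 0, 0, 0, 80, -0.02, -0.05, 0, 0, 0, 0, 80, -0.02, -0.05, 0, 0, 0, 0, 80, -0.01, -0.05, 0, 0, 0, 0, 80, 0, 0, 0, 0, 0, 0]}}

```text
time: 19.5
tool_pos: [464.8, -51.7, 181.8]
ee_rot: [0.001, 0.708, 0.707, -0.001]
ft_force: [1.2, 1.2, 0.1]
finger_gap: 68.4
```

```bash
python3 - <<'E'
from ov import *
shot("s10","scene",350,185,60,60,10)
shot("t10","top",230,120,130,100,6)
E
python3 st.py
```

```text
[468.1 -50.6 181.7] 89.97 [ 0.002 -0.001 -1.   ] F [ 0.7  0.2 -0.1] gap 67.9 t 19.6
```

View pics/s10.png

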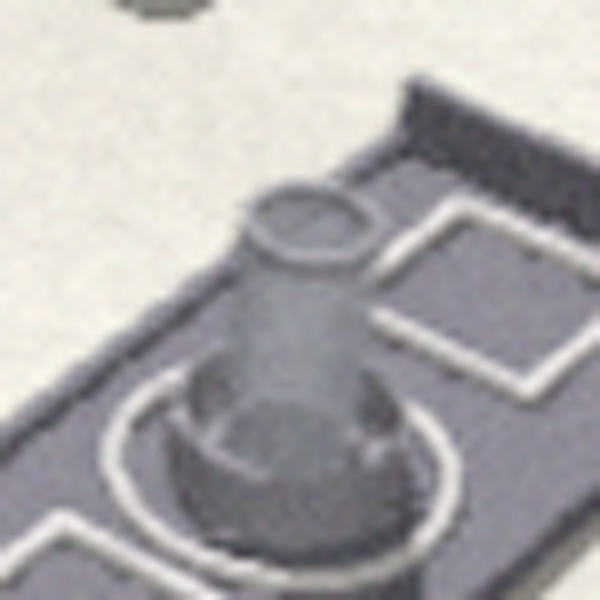

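View pics/t10.png

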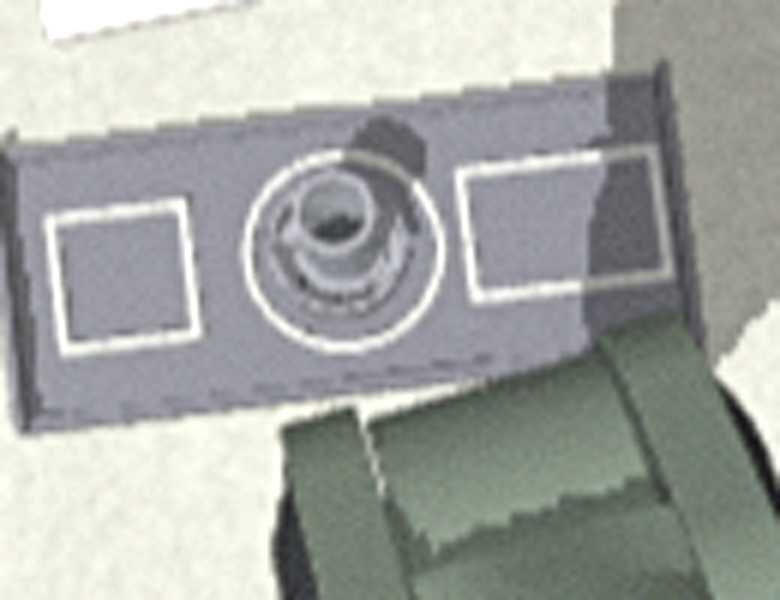

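Emit:
{"api": "play_rows", "payload": {"plan": [80, -0.0065, -0.007, 0, 0, 0, 1, 80, 0, 0, 0.025, 0, 0, 0.5, 80, 0, 0, 0.025, 0, 0, 0, 80, 0, 0, 0.03, 0, 0, 0, 80, 0, 0, 0.03, 0, 0, 0, 80, 0, 0, 0.025, 0, 0, 0, 80, 0, 0, 0.02, 0, 0, 0, 80, 0, 0, 0.012, 0, 0, 0, 80, 0, 0, 0.006, 0, 0, 0, 80, 0, 0, 0, 0, 0, 0], "newtons": 40}}

```text
time: 20.85
tool_pos: [460.5, -56.9, 7.4]
ee_rot: [0.0, 0.716, 0.698, 0.0]
ft_force: [0.8, -0.2, 0.3]
finger_gap: 68.6
```

```bash
python3 - <<'E'
from ov import *
shot("s11","scene",250,160,100,75,8)
E
python3 st.py
```

```text
[460.6 -57.    7.6] 88.48 [ 0. -0. -1.] F [-0.6 -0.2 -0.3] gap 68.0 t 20.9
```

View pics/s11.png

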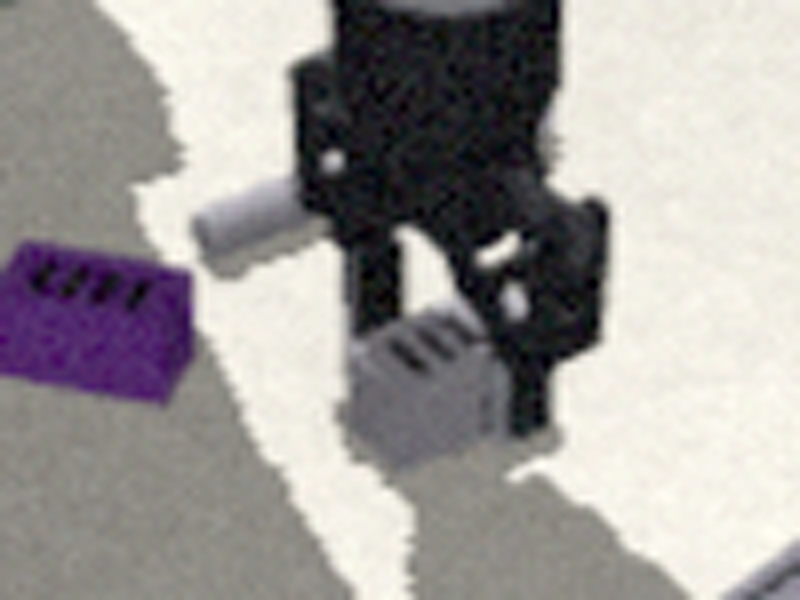

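The grey barred cassette (crop 430,390) sits squarely between the pads. I'll close and lift.

Emit:
{"api": "play_rows", "payload": {"plan": [60, 0, 0, 0, 0, 0, 0, 45, 0, 0, 0, 0, 0, 0, 20, 0, 0, 0, 0, 0, 0, 20, 0, 0, 0, 0, 0, 0, 20, 0, 0, 0, 0, 0, 0, 20, 0, 0, 0, 0, 0, 0, 20, 0, 0, 0, 0, 0, 0, 20, 0, 0, -0.015, 0, 0, 0, 20, 0, 0, -0.03, 0, 0, 0, 20, 0, 0, -0.03, 0, 0, 0]}}

```text
time: 22.15
tool_pos: [460.1, -56.9, 83.9]
ee_rot: [-0.0, 0.716, 0.698, -0.0]
ft_force: [-0.0, -0.3, -2.4]
finger_gap: 33.5
```

```bash
python3 - <<'E'
from ov import *
shot("s12","scene",250,160,100,75,8)
E
python3 st.py
```

```text
[461.5 -57.   87. ] 88.49 [ 0.004 -0.001 -1.   ] F [ 4.  -1.   3.9] gap 33.8 t 22.2
```

View pics/s12.png

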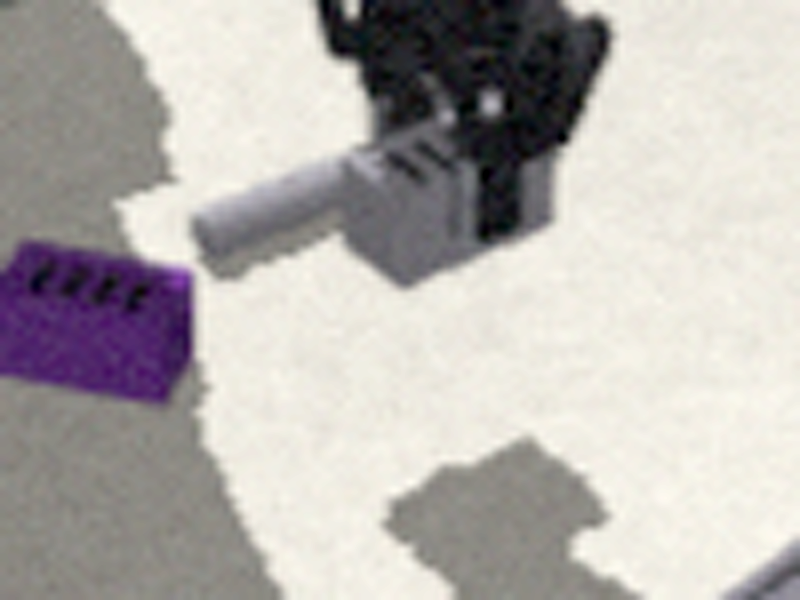

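```bash
python3 st.py
python3 - <<'E'
from plan import *
r,p=rows((460.5,-57,87,88.5),(668.2,-79.3,55,96.2),7,20)
for x in r: print([float(v) for v in x])
print(p)
E
```

```text
[461.5 -57.   87. ] 88.49 [ 0.004 -0.001 -1.   ] F [ 4.  -1.   3.9] gap 33.8 t 22.2
[20.0, -0.0024, 0.0297, 0.0046, 0.0, 0.0, -1.1]
[20.0, -0.003, 0.0297, 0.0045, 0.0, 0.0, -1.1]
[20.0, -0.0035, 0.0297, 0.0046, 0.0, 0.0, -1.1]
[20.0, -0.0042, 0.0295, 0.0046, 0.0, 0.0, -1.1]
[20.0, -0.0046, 0.0295, 0.0046, 0.0, 0.0, -1.1]
[20.0, -0.0053, 0.0294, 0.0045, 0.0, 0.0, -1.1]
[20.0, -0.0058, 0.0292, 0.0046, 0.0, 0.0, -1.1]
[668.15626901 -79.31129846  55.          96.2       ]
```

Emit:
{"api": "play_rows", "payload": {"plan": [20, -0.0024, 0.0297, 0, 0, 0, -1.1, 20, -0.003, 0.0297, 0, 0, 0, -1.1, 20, -0.0035, 0.0297, 0, 0, 0, -1.1, 20, -0.0042, 0.0295, 0.005, 0, 0, -1.1, 20, -0.0046, 0.0295, 0.005, 0, 0, -1.1, 20, -0.0053, 0.0294, 0.01, 0, 0, -1.1, 20, -0.0058, 0.0292, 0.01, 0, 0, -1.1, 20, 0, 0, 0.01, 0, 0, 0, 20, 0, 0, 0.01, 0, 0, 0, 20, 0, 0, 0.006, 0, 0, 0]}}

```text
time: 23.45
tool_pos: [667.2, -79.4, 26.0]
ee_rot: [-0.0, 0.668, 0.744, -0.0]
ft_force: [-0.3, -0.2, -1.3]
finger_gap: 33.5
```

```bash
python3 - <<'E'
from ov import *
shot("s13","scene",310,180,100,75,8)
E
python3 st.py
```

```text
[667.  -79.3  25.4] 96.19 [-0.001  0.    -1.   ] F [ 0.1 -0.5 -2.4] gap 33.9 t 23.5
```

View pics/s13.png

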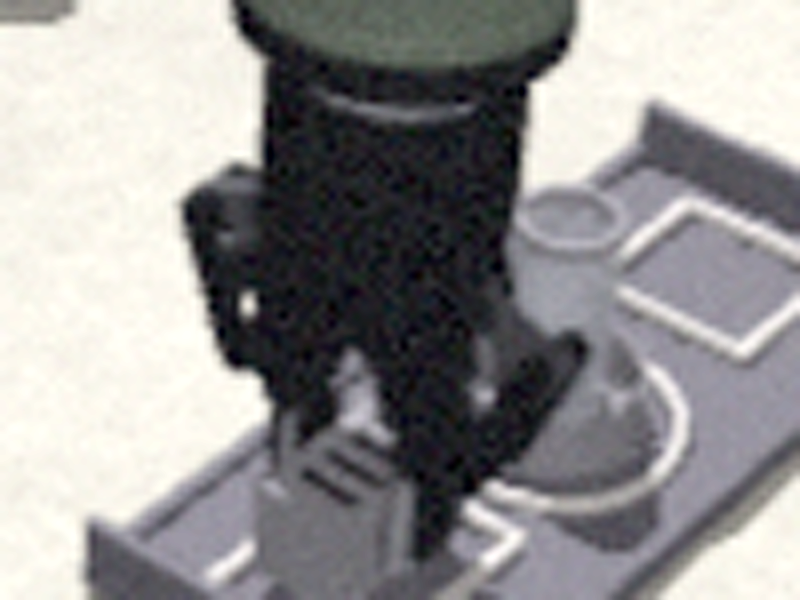

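Run:
```python
from h import *
t=cv2.imread("pics/s13_full.png");x0,y0,s=310,215,10
im=cv2.convertScaleAbs(cv2.resize(t[y0:y0+60,x0:x0+75],(750,600),interpolation=cv2.INTER_CUBIC),alpha=2)
b=np.radians(6.2);U=np.array([np.cos(b),np.sin(b)]);V=np.array([-np.sin(b),np.cos(b)])
def box(c,hx,hy,z,col):
    P=[np.r_[c+U*i*hx+V*j*hy,z] for i,j in((1,1),(1,-1),(-1,-1),(-1,1))]
    p=(proj("scene",P)+.5-[x0,y0])*s-.5
    cv2.polylines(im,[p.astype(int)],True,col,1)
c=np.array([667.5,-79.3])
box(c,17,32,18,(0,0,255));box(c,17,32,54,(0,0,255));box(np.array([668.2,-79.1]),31,46,13,(0,255,0))
cv2.imwrite("pics/s13b.png",im)
```

```text
(no output)
```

View pics/s13b.png

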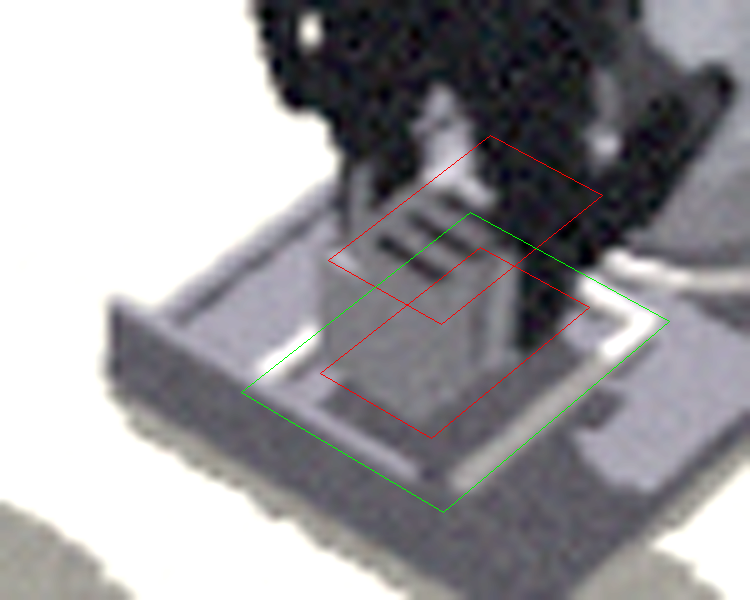

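Emit:
{"api": "play_rows", "payload": {"plan": [20, 0, 0.001, 0.004, 0, 0, 0, 20, 0, 0, 0.004, 0, 0, 0, 20, 0, 0, 0.001, 0, 0, 0, 20, 0, 0, 0, 0, 0, 0, 20, 0, 0, 0, 0, 0, 0, 20, 0, 0, 0, 0, 0, 0, 45, 0, 0, 0, 0, 0, 0, 58, 0, 0, 0, 0, 0, 0, 58, 0, 0, 0, 0, 0, 0, 58, 0, 0, 0, 0, 0, 0]}}

```text
time: 24.75
tool_pos: [669.0, -79.2, 17.3]
ee_rot: [0.0, 0.668, 0.744, 0.0]
ft_force: [0.5, 0.7, -0.5]
finger_gap: 49.7
```

```bash
python3 st.py
```

```text
[669.  -79.2  17.3] 96.18 [ 0.  0. -1.] F [ 0.5  0.7 -0.5] gap 49.7 t 24.75
```

Emit:
{"api": "play_rows", "payload": {"plan": [58, 0, 0, -0.015, 0, 0, 0, 58, 0, 0, -0.03, 0, 0, 0, 70, 0, 0, -0.045, 0, 0, 0, 80, 0, 0, -0.05, 0, 0, 0, 80, 0, 0, -0.02, 0, 0, 0, 80, -0.013, -0.044, 0, 0, 0, 0, 80, -0.013, -0.044, 0, 0, 0, 0, 80, -0.013, -0.044, 0, 0, 0, 0, 80, -0.013, -0.044, 0, 0, 0, 0, 80, 0, 0, 0, 0, 0, 0]}}

```text
time: 26.0
tool_pos: [497.0, -151.8, 177.8]
ee_rot: [0.0, 0.669, 0.743, -0.001]
ft_force: [0.4, 0.2, 0.0]
finger_gap: 68.3
```

```bash
python3 - <<'E'
from ov import *
shot("s14","scene",300,180,140,105,5)
shot("t14","top",220,120,140,100,5)
for n in("s14","t14"):
  t=cv2.imread(f"pics/{n}_full.png"); x0,y0=((185,240) if n=="s14" else (415,170))
  cv2.imwrite(f"pics/{n}blk.png",cv2.convertScaleAbs(cv2.resize(t[y0:y0+55,x0:x0+55],(550,550),interpolation=cv2.INTER_CUBIC),alpha=1.5))
E
python3 st.py
```

```text
[ 499.8 -150.   177.9] 96.16 [ 0.001 -0.    -1.   ] F [0.7 0.3 0.2] gap 68.3 t 26.1
```

View pics/s14.png

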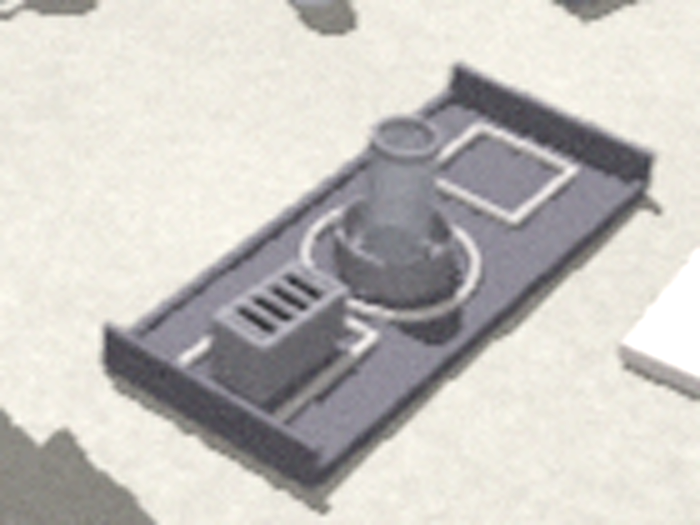

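View pics/t14.png

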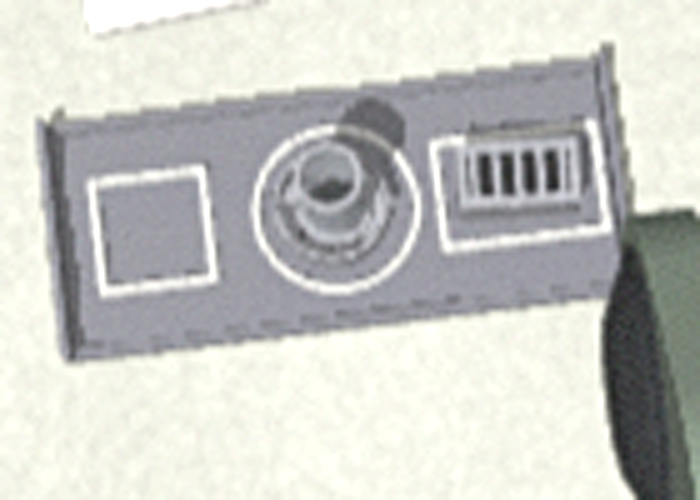

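View pics/s14blk.png

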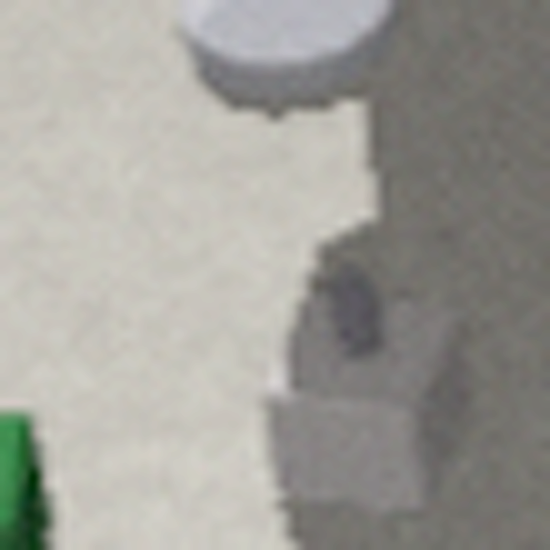

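View pics/t14blk.png

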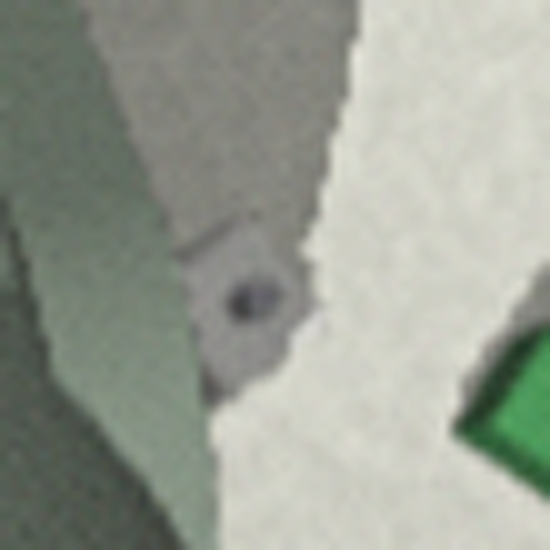

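Run:
```python
from h import *
np.set_printoptions(precision=1,suppress=True)
B=lambda p:up(p,415,170,10); S=lambda p:up(p,185,240,10)
print("shaft base top",ray("top",B([(240,303)]),34),"tip",ray("top",B([(263,290)]),54))
print("shaft base scene",ray("scene",S([(364,343)]),34),"tip",ray("scene",S([(347,273)]),54))
w=ray("scene",S([(272,398),(415,405),(455,318)]),34);print(w)
for i in range(2):d=w[i+1]-w[i];print(np.linalg.norm(d),np.degrees(np.arctan2(d[1],d[0])))
print("scene ctr",(w[0]+w[2])/2)
w=ray("top",B([(145,300),(250,215),(310,297)]),34);print(w)
for i in range(2):d=w[i+1]-w[i];print(np.linalg.norm(d),np.degrees(np.arctan2(d[1],d[0])))
print("top ctr",(w[0]+w[2])/2)
w=ray("scene",S([(285,500),(425,506)]),0);d=w[1]-w[0];print(w,np.linalg.norm(d),np.degrees(np.arctan2(d[1],d[0])))
```

```text
shaft base top [[ 543.9 -379.4   34. ]] tip [[ 544.8 -379.6   54. ]]
shaft base scene [[ 539.8 -380.4   34. ]] tip [[ 537.4 -380.9   54. ]]
[[ 540.9 -404.9   34. ]
 [ 563.4 -382.6   34. ]
 [ 546.5 -360.8   34. ]]
31.6797432456978 44.71027753345583
27.556499925177214 127.79630995721249
scene ctr [ 543.7 -382.9   34. ]
[[ 545.1 -354.3   34. ]
 [ 567.3 -383.2   34. ]
 [ 545.2 -398.    34. ]]
36.398916150066285 -52.38835627972088
26.611614083159886 -146.0803505106892
top ctr [ 545.1 -376.2   34. ]
[[ 538.7 -404.5    0. ]
 [ 560.9 -382.1    0. ]] 31.60033018525239 45.22147663464816
```

```bash
python3 st.py
python3 - <<'E'
from plan import *
r,p=rows((499.8,-150,178,96.2),(543,-380,100,39.2),10,80,True)
for x in r: print([float(v) for v in x])
print(p, ray("top",[(471,211)],34))
E
```

```text
[ 499.8 -150.   177.9] 96.16 [ 0.001 -0.    -1.   ] F [0.7 0.3 0.2] gap 68.3 t 26.1
[80.0, -0.0211, 0.0061, 0.0078, 0.0, 0.0, 5.7]
[80.0, -0.0211, 0.0073, 0.0078, 0.0, 0.0, 5.7]
[80.0, -0.021, 0.0086, 0.0078, 0.0, 0.0, 5.7]
[80.0, -0.0208, 0.01, 0.0078, 0.0, 0.0, 5.7]
[80.0, -0.0205, 0.0112, 0.0078, 0.0, 0.0, 5.7]
[80.0, -0.0202, 0.0126, 0.0078, 0.0, 0.0, 5.7]
[80.0, -0.0197, 0.0138, 0.0078, 0.0, 0.0, 5.7]
[80.0, -0.0191, 0.0153, 0.0078, 0.0, 0.0, 5.7]
[80.0, -0.0186, 0.0165, 0.0078, 0.0, 0.0, 5.7]
[80.0, -0.0178, 0.0178, 0.0078, 0.0, 0.0, 5.7]
[ 543.01154987 -379.94877639  100.           39.2       ] [[ 512.99670438 -463.70366899   34.        ]]
```

Emit:
{"api": "play_rows", "payload": {"plan": [80, -0.0211, 0.0061, 0.008, 0, 0, 5.7, 80, -0.0211, 0.0073, 0.008, 0, 0, 5.7, 80, -0.021, 0.0086, 0.008, 0, 0, 5.7, 80, -0.0208, 0.01, 0.008, 0, 0, 5.7, 80, -0.0205, 0.0112, 0.008, 0, 0, 5.7, 80, -0.0202, 0.0126, 0.008, 0, 0, 5.7, 80, -0.0197, 0.0138, 0.008, 0, 0, 5.7, 80, -0.0191, 0.0153, 0.008, 0, 0, 5.7, 80, -0.0186, 0.0165, 0.008, 0, 0, 5.7, 80, -0.0178, 0.0178, 0.006, 0, 0, 5.7]}}

```text
time: 27.35
tool_pos: [544.0, -379.7, 98.6]
ee_rot: [-0.0, 0.942, 0.335, 0.0]
ft_force: [1.1, 0.5, 0.7]
finger_gap: 68.4
```

```bash
python3 - <<'E'
from ov import *
shot("s15","scene",180,210,80,80,7)
E
python3 st.py
```

```text
[ 542.8 -383.3   97.9] 38.62 [-0.001 -0.001 -1.   ] F [-3.  -2.1 -0.6] gap 68.3 t 27.4
```

View pics/s15.png

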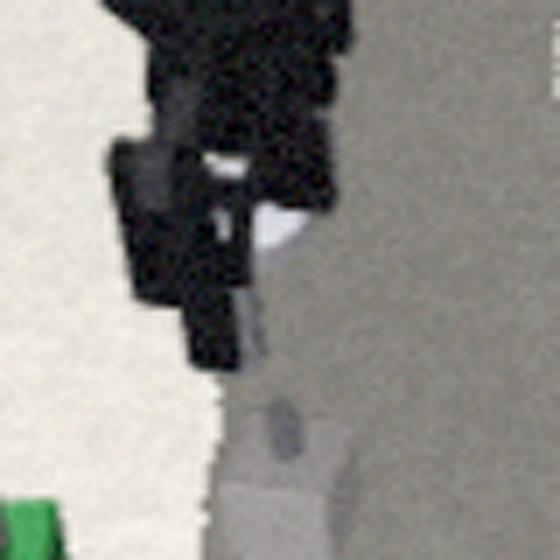

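Emit:
{"api": "play_rows", "payload": {"plan": [80, 0, 0, 0, 0, 0, 0, 80, 0, 0, 0.015, 0, 0, 0, 80, 0, 0, 0.02, 0, 0, 0, 80, 0, 0, 0.01, 0, 0, 0, 80, 0, 0, 0, 0, 0, 0, 80, 0, 0, 0, 0, 0, 0, 80, 0, 0, 0, 0, 0, 0, 80, 0, 0, 0, 0, 0, 0, 80, 0, 0, 0, 0, 0, 0, 80, 0, 0, 0, 0, 0, 0]}}

```text
time: 28.65
tool_pos: [542.8, -379.8, 54.4]
ee_rot: [0.0, 0.942, 0.335, 0.0]
ft_force: [-0.0, 0.2, 0.3]
finger_gap: 68.5
```

```bash
python3 - <<'E'
from ov import *
shot("s16","scene",180,230,70,70,8)
E
python3 st.py
```

```text
[ 542.8 -379.8   54.3] 39.18 [ 0. -0. -1.] F [-0.3 -0.  -0.2] gap 68.7 t 28.7
```

View pics/s16.png

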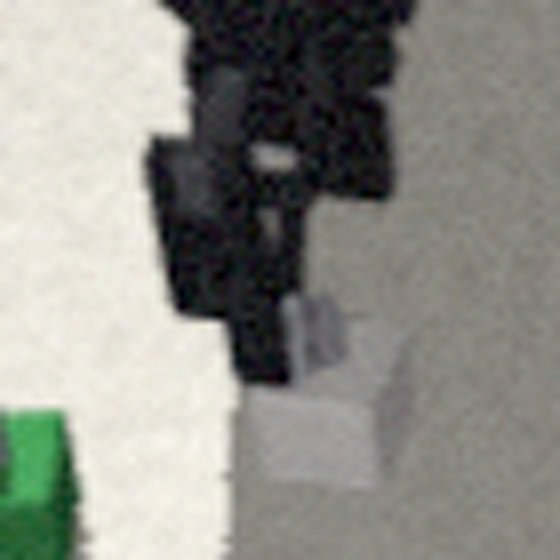

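Run:
```python
from h import *
im=cv2.imread("pics/s16.png")
a=np.radians(39.2);X=np.array([np.cos(a),np.sin(a),0]);Y=np.array([np.sin(a),-np.cos(a),0])
c=np.array([542.8,-379.8,0])
def pt(P,col,r=3):
    p=(proj("scene",P)[0]+.5-[180,230])*8-.5; cv2.circle(im,tuple(int(v) for v in p),r,col,-1)
for s in(1,-1):
  for w in(-11,11): pt(c+Y*34*s+X*w+[0,0,62],(0,0,255) if s>0 else (0,255,255))
  for w in(-11,11): pt(c+Y*34*s+X*w+[0,0,12],(255,0,0) if s>0 else (255,255,0))
pt(c+[0,0,54],(0,255,0));pt(c+[0,0,34],(0,255,0))
for i in(-18,18):
  for j in(-18,18): pt(c+X*i+Y*j+[0,0,34],(255,0,255))
cv2.imwrite("pics/s16b.png",im)
```

```text
(no output)
```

View pics/s16b.png

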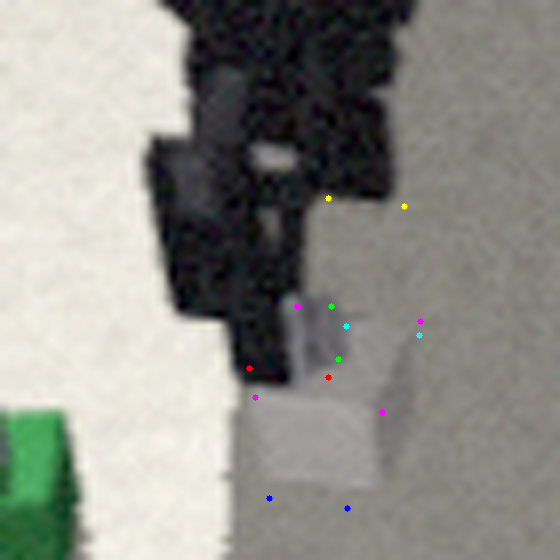

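The block's corners match the prediction to about 1 px, and the fingers straddle it. I'll descend and grip.

Emit:
{"api": "play_rows", "payload": {"plan": [80, 0.001, 0, 0.012, 0, 0, 0, 80, 0, 0, 0.015, 0, 0, 0, 80, 0, 0, 0.012, 0, 0, 0, 80, 0, 0, 0.007, 0, 0, 0, 65, 0, 0, 0, 0, 0, 0, 55, 0, 0, 0, 0, 0, 0, 45, 0, 0, 0, 0, 0, 0, 20, 0, 0, 0, 0, 0, 0, 20, 0, 0, 0, 0, 0, 0, 20, 0, 0, 0, 0, 0, 0], "newtons": 35}}

```text
time: 29.95
tool_pos: [543.8, -379.4, 8.9]
ee_rot: [0.0, 0.942, 0.335, 0.0]
ft_force: [-1.3, 1.1, 6.3]
finger_gap: 35.2
```

Emit:
{"api": "play_rows", "payload": {"plan": [20, 0, 0, 0, 0, 0, 0, 20, 0, 0, 0, 0, 0, 0, 20, 0, 0, -0.015, 0, 0, 0, 20, 0, 0, -0.03, 0, 0, 0, 20, 0, 0, -0.04, 0, 0, 0, 20, 0, 0, -0.04, 0, 0, 0, 20, 0, 0, -0.02, 0, 0, 0, 20, 0, 0, 0, 0, 0, 0, 20, 0, 0, 0, 0, 0, 0, 20, 0, 0, 0, 0, 0, 0]}}

```text
time: 31.2
tool_pos: [543.0, -378.9, 151.8]
ee_rot: [-0.001, 0.942, 0.335, -0.001]
ft_force: [-0.2, 0.4, -1.0]
finger_gap: 35.8
```

```bash
python3 - <<'E'
from ov import *
shot("s17","scene",170,170,100,100,6)
E
python3 st.py;  python3 - <<'E'
from plan import *
p,a,z,o=state()
r,q=rows((p[0],p[1],p[2],a),(646.4,119.8,p[2],96.2),20,20,True)
for x in r: print([float(v) for v in x])
print(q)
E
```

```text
[ 543.1 -378.9  152.1] 39.19 [-0.002  0.001 -1.   ] F [-0.5  0.2 -1.2] gap 35.4 t 31.25
[20.0, 0.025, -0.0079, -0.0, 0.0, 0.0, -2.85]
[20.0, 0.0251, -0.0077, -0.0, 0.0, 0.0, -2.85]
[20.0, 0.0251, -0.0074, -0.0, 0.0, 0.0, -2.85]
[20.0, 0.0252, -0.0071, -0.0, 0.0, 0.0, -2.85]
[20.0, 0.0253, -0.0069, -0.0, 0.0, 0.0, -2.85]
[20.0, 0.0253, -0.0066, -0.0, 0.0, 0.0, -2.85]
[20.0, 0.0254, -0.0064, -0.0, 0.0, 0.0, -2.85]
[20.0, 0.0255, -0.0061, -0.0, 0.0, 0.0, -2.85]
[20.0, 0.0255, -0.0059, -0.0, 0.0, 0.0, -2.85]
[20.0, 0.0255, -0.0056, -0.0, 0.0, 0.0, -2.85]
[20.0, 0.0256, -0.0053, -0.0, 0.0, 0.0, -2.85]
[20.0, 0.0256, -0.0051, -0.0, 0.0, 0.0, -2.85]
[20.0, 0.0257, -0.0048, -0.0, 0.0, 0.0, -2.85]
[20.0, 0.0257, -0.0045, -0.0, 0.0, 0.0, -2.85]
[20.0, 0.0257, -0.0043, -0.0, 0.0, 0.0, -2.86]
[20.0, 0.0258, -0.004, -0.0, 0.0, 0.0, -2.85]
[20.0, 0.0258, -0.0038, -0.0, 0.0, 0.0, -2.85]
[20.0, 0.0259, -0.0035, -0.0, 0.0, 0.0, -2.85]
[20.0, 0.0258, -0.0032, -0.0, 0.0, 0.0, -2.85]
[20.0, 0.0259, -0.003, -0.0, 0.0, 0.0, -2.85]
[646.37766652 119.79523824 152.06308727  96.2029106 ]
```

View pics/s17.png

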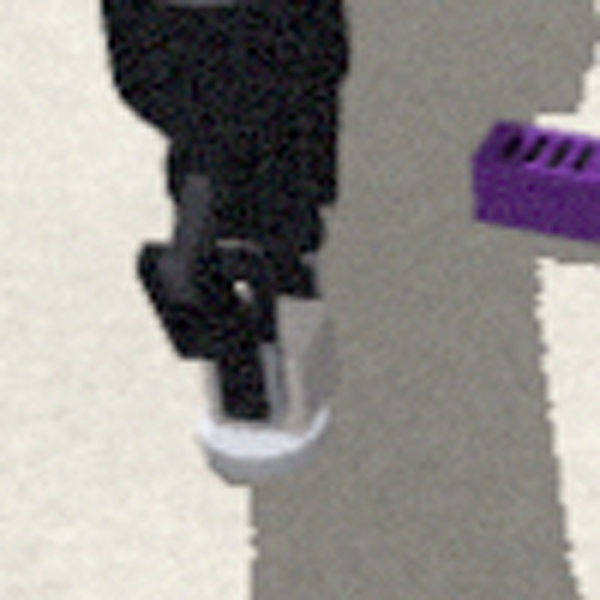

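Emit:
{"api": "play_rows", "payload": {"plan": [20, 0.025, -0.0079, 0, 0, 0, -2.85, 20, 0.0251, -0.0077, 0, 0, 0, -2.85, 20, 0.0251, -0.0074, 0, 0, 0, -2.85, 20, 0.0252, -0.0071, 0, 0, 0, -2.85, 20, 0.0253, -0.0069, 0, 0, 0, -2.85, 20, 0.0253, -0.0066, 0, 0, 0, -2.85, 20, 0.0254, -0.0064, 0, 0, 0, -2.85, 20, 0.0255, -0.0061, 0, 0, 0, -2.85, 20, 0.0255, -0.0059, 0, 0, 0, -2.85, 20, 0.0255, -0.0056, 0, 0, 0, -2.85]}}

```text
time: 32.5
tool_pos: [645.7, -138.1, 153.3]
ee_rot: [0.0, 0.83, 0.558, 0.0]
ft_force: [0.2, 0.6, -0.7]
finger_gap: 35.5
```

Emit:
{"api": "play_rows", "payload": {"plan": [20, 0.0256, -0.0053, 0, 0, 0, -2.85, 20, 0.0256, -0.0051, 0, 0, 0, -2.85, 20, 0.0257, -0.0048, 0, 0, 0, -2.85, 20, 0.0257, -0.0045, 0, 0, 0, -2.85, 20, 0.0257, -0.0043, 0, 0, 0, -2.85, 20, 0.0258, -0.004, 0, 0, 0, -2.85, 20, 0.0258, -0.0038, 0, 0, 0, -2.85, 20, 0.0259, -0.0035, 0, 0, 0, -2.85, 20, 0.0258, -0.0032, 0, 0, 0, -2.85, 20, 0.0259, -0.003, 0, 0, 0, -2.85]}}

```text
time: 33.75
tool_pos: [646.5, 121.2, 153.3]
ee_rot: [-0.0, 0.667, 0.745, 0.0]
ft_force: [0.2, 0.9, -2.0]
finger_gap: 35.5
```

Emit:
{"api": "play_rows", "payload": {"plan": [20, 0, 0, 0, 0, 0, 0, 20, 0, 0, 0, 0, 0, 0, 20, 0, 0, 0.02, 0, 0, 0, 20, 0, 0, 0.03, 0, 0, 0, 20, 0, 0, 0.03, 0, 0, 0, 20, 0, 0, 0.02, 0, 0, 0, 20, 0, 0, 0.01, 0, 0, 0, 20, 0, 0, 0, 0, 0, 0, 20, 0, 0, 0, 0, 0, 0, 20, 0, 0, 0, 0, 0, 0]}}

```text
time: 35.0
tool_pos: [647.4, 119.5, 44.2]
ee_rot: [0.0, 0.668, 0.744, 0.001]
ft_force: [0.2, 0.5, -1.1]
finger_gap: 35.5
```

```bash
python3 - <<'E'
from ov import *
shot("s18","scene",350,160,100,100,6)
E
python3 st.py
```

```text
[647.3 119.5  44. ] 96.18 [ 0.001  0.    -1.   ] F [-0.1 -0.3 -1. ] gap 35.6 t 35.05
```

View pics/s18.png

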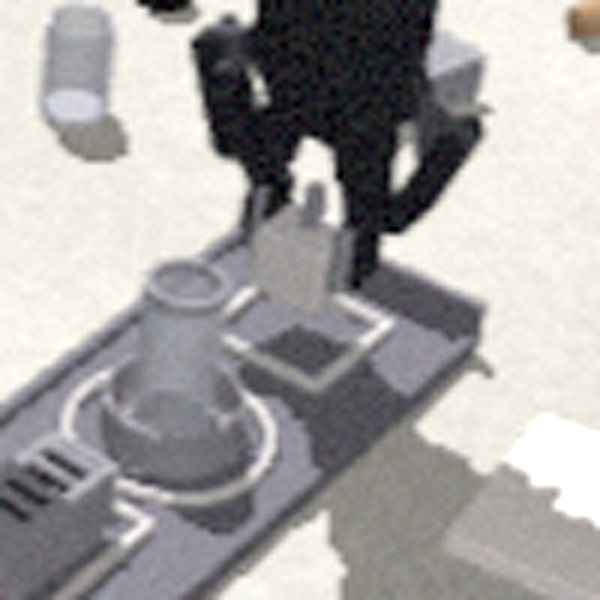

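Emit:
{"api": "play_rows", "payload": {"plan": [20, 0, 0, 0.01, 0, 0, 0, 20, 0, 0, 0.01, 0, 0, 0, 20, 0, 0, 0.005, 0, 0, 0, 20, 0, 0, 0.002, 0, 0, 0, 20, 0, 0, 0, 0, 0, 0, 20, 0, 0, 0, 0, 0, 0, 48, 0, 0, 0, 0, 0, 0, 58, 0, 0, 0, 0, 0, 0, 62, 0, 0, 0, 0, 0, 0, 62, 0, 0, 0, 0, 0, 0]}}

```text
time: 36.3
tool_pos: [646.9, 119.5, 16.2]
ee_rot: [-0.0, 0.668, 0.744, -0.0]
ft_force: [0.2, 0.0, -1.0]
finger_gap: 53.2
```

Emit:
{"api": "play_rows", "payload": {"plan": [62, 0, 0, -0.015, 0, 0, 0, 62, 0, 0, -0.03, 0, 0, 0, 62, 0, 0, -0.04, 0, 0, 0, 62, 0, 0, -0.05, 0, 0, 0, 62, 0, 0, -0.04, 0, 0, 0, 62, 0, -0.04, 0, 0, 0, 0, 62, 0, -0.05, 0, 0, 0, 0, 62, 0, -0.05, 0, 0, 0, 0, 62, 0.0, -0.03, 0, 0, 0, 0, 62, 0, 0, 0, 0, 0, 0]}}

```text
time: 37.55
tool_pos: [476.7, 100.8, 192.6]
ee_rot: [0.001, 0.668, 0.744, 0.0]
ft_force: [1.1, -0.2, 0.9]
finger_gap: 52.9
```

```bash
python3 - <<'E'
from ov import *
shot("s19","scene",310,180,130,100,6)
shot("t19","top",220,120,130,85,6)
E
python3 st.py
```

```text
[478.6 101.2 192.2] 96.18 [ 0.002  0.    -1.   ] F [ 0.2 -0.2  0.9] gap 52.8 t 37.65
```

View pics/s19.png

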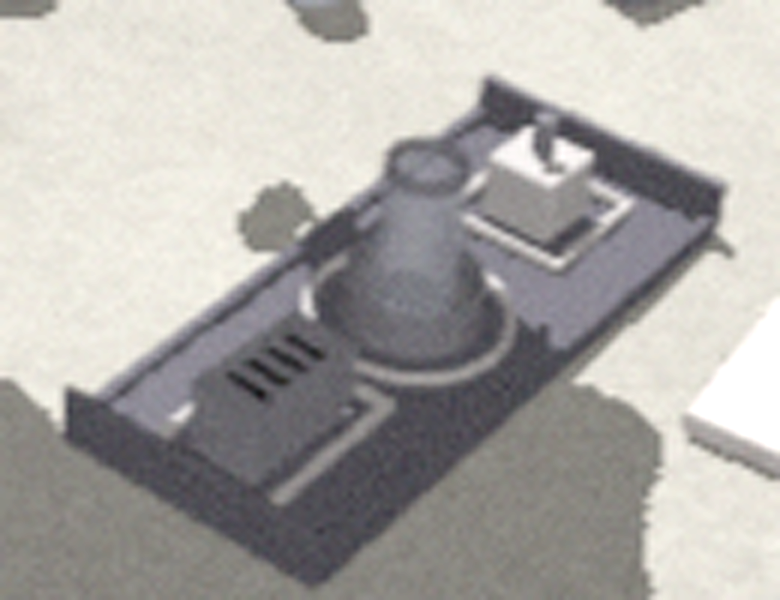

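View pics/t19.png

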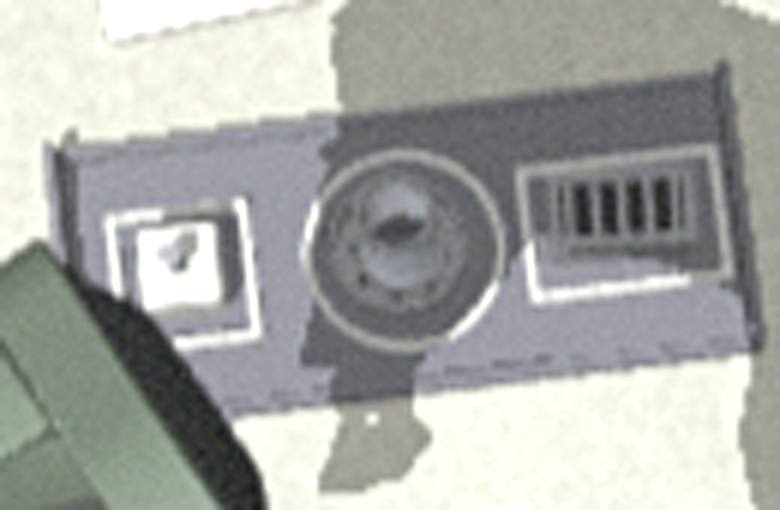

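View pics/t19_full.png

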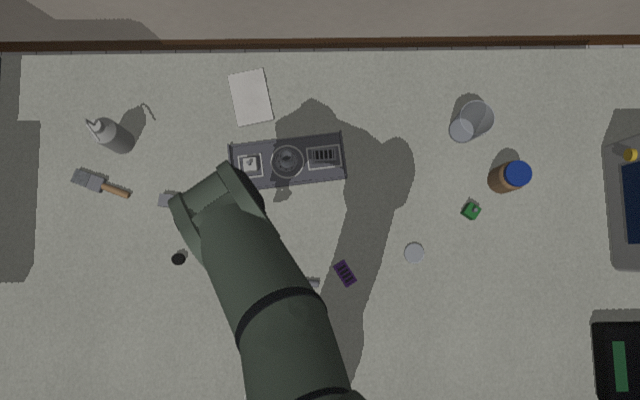

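Run:
```python
from h import *
np.set_printoptions(precision=1,suppress=True)
T=lambda p:up(p,220,120,6);S=lambda p:up(p,310,180,6)
print("cass",ray("top",T([(624,208)]),44),ray("scene",S([(277,370)]),44),"seat 668.2 -79.1")
print("blk",ray("top",T([(178,265)]),42),ray("scene",S([(540,157)]),42),"seat 646.6 119.8")
print("chamber top",ray("top",T([(399,215)]),91),ray("scene",S([(428,166)]),91),"seat 657.4 20.6")
```

```text
cass [[668.6 -77.9  44. ]] [[669.2 -81.6  44. ]] seat 668.2 -79.1
blk [[646.4 118.5  42. ]] [[644.5 114.9  42. ]] seat 646.6 119.8
chamber top [[656.3  19.   91. ]] [[656.8  17.6  91. ]] seat 657.4 20.6
```

Emit:
{"api": "play_rows", "payload": {"plan": [62, -0.04, 0, 0, 0, 0, 0, 62, -0.04, 0, 0, 0, 0, 0, 62, -0.04, 0, 0, 0, 0, 0, 62, -0.04, 0, 0, 0, 0, 0, 62, -0.04, 0, 0, 0, 0, 0, 62, -0.04, 0, 0, 0, 0, 0, 62, -0.04, 0, 0, 0, 0, 0, 62, -0.02, 0, 0, 0, 0, 0, 62, 0, 0, 0, 0, 0, 0, 62, 0, 0, 0, 0, 0, 0]}}

```text
time: 38.9
tool_pos: [510.6, -195.8, 191.3]
ee_rot: [-0.0, 0.667, 0.745, 0.0]
ft_force: [0.8, 0.0, -0.2]
finger_gap: 52.9
```

```bash
python3 - <<'E'
from ov import *
shot("s20","scene",310,140,140,105,5)
shot("t20","top",140,120,210,140,3)
a=cv2.imread("pics/top0.png");b=cv2.imread("pics/t20_full.png")
# beaker/counterweight shift vs start
for nm,(x0,y0,x1,y1) in{"beaker":(208,222,240,254),"cw":(150,182,194,216)}.items():
  print(nm,cv2.phaseCorrelate(a[y0:y1,x0:x1].mean(2),b[y0:y1,x0:x1].mean(2)))
E
python3 st.py
```

```text
beaker ((0.02818968514635145, -0.06853573722880668), 0.9540931831185505)
cw ((0.4414125875726995, -0.045439715319140817), 0.9727650879456142)
[ 510.5 -195.9  191.4] 96.28 [ 0.  0. -1.] F [ 0.6 -0.5  0.2] gap 53.0 t 39.0
```

View pics/s20.png

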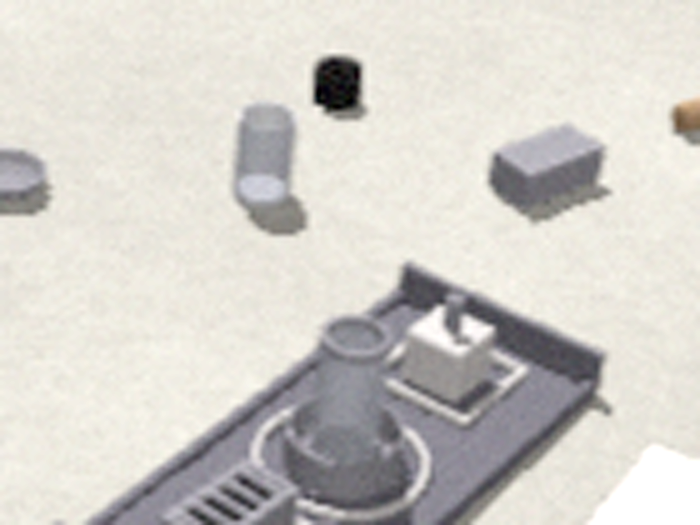

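View pics/t20.png

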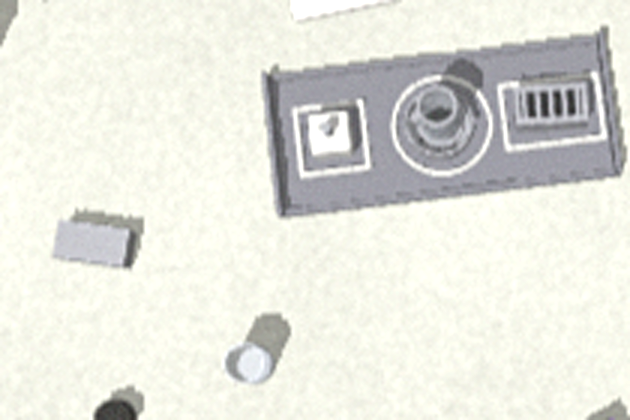

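All four parts are seated and upright, and the beaker and counterweight have not moved. The arm is clear of everything, so I'm handing the job in.

```bash
python3 -c "from rig import close_job; print(close_job())"; python3 st.py
```

```text
the job is handed in; nothing more can be done
None
the job is handed in; nothing more can be done
```

All four parts are packed in the caddy and the job is handed in, at about 39 s of the 99 s allowed. `close_job()` reports no verdict, so the placings below rest on my own checks.

I set the sieve cup in the round seat and let it go. Then I stood the wash chamber in it, laid the cassette lengthwise in the oblong seat, and put the white block shaft up in the square seat.

**Last checks (top camera, distance from seat centre, all within tolerance):**

| Part | Off centre | Limit |
|---|---|---|
| Cassette | about 1 mm | 15 mm |
| Mixing block | about 1 mm | 15 mm |
| Chamber | about 2 mm | 10 mm (from the cup's centre) |

- **Cup and chamber:** by eye in both views the cup sat within about 2 mm of the seat's centre when placed. In the last pictures the chamber stands upright inside it.
- **Look-alikes:** the beaker shows no shift in the top view. The counterweight reads 0.4 px (about 1 mm), well under the 20 mm limit.
- **Disagreement:** the scene camera put things about 2 to 5 mm away from the top camera, mostly along y. The seats showed much the same shift, so I put it down to calibration.
- **Gripper reading:** the gap read 59.6 mm on the 62 mm cup. The parts gripped later mostly read 0.5 to 1 mm under their true width.

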